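Change the work light's batteries and stand it on its kickstand

ROBOT

A 6-joint arm with a two-finger parallel gripper is mounted at the origin on the work surface. World frame = base frame: x ahead of the robot, y to its left, z up, the work surface at z = 0. Lengths are in m, angles in rad, forces in N, time in s.
With the tool pointing down it reaches from about 0.425 to 0.95 m from the base axis. Payload 3.5 kg.
Tool frame: the origin (TCP) lies midway between the tips of the shut fingers; the grasp point (between the pads) lies grasp_offset behind it (grasp_offset is the distance from the TCP to the grasp point, in m); z points along the fingers, y is the direction in which the jaws open and shut (so a half turn about z gives the same grasp; the last joint's range is limited). The gripper opens to 85 mm and grips with 20 to 120 N. Pads are 22 mm wide; open, the fingers measure 114 mm over their backs; the gripper's body (76 mm by 85 mm) begins 54 mm behind the grasp point. The pads swing forward as they close: fully open they stand 13 mm farther back than shut.
Start: joints at [-1.436, 0.286, 1.577, -0, 1.279, -0.15], TCP at [0.19, -0.648, 0.231] pointing down, gripper open.
Joint ranges: [-2.77, 2.77], [-0.9, 2.22], [0.21, 2.48], [-1.53, 4.67], [0.24, 2.81], [-2.84, 2.84]. Speed limits (rad/s): [2.79, 2.79, 3.14, 3.14, 3.14, 3.14].

INTERFACE

Orientations are given as a unit quaternion [x, y, z, w].
In Python, from plant import * gives the robot as it stands.
- The arm moves only by the tool jog_arm, never from a script. Its argument "targets" is text: rows parted by semicolons, each of 7 numbers parted by spaces: the shift along the world's x, y, z in mm, then the turn, a rotation vector about the world's x, y, z in degrees, then the gripper's target within -1 to 1 (fully open at 1, half-way at 0, shut at -1). A call has 1 to 10 rows; each row shifts and turns the pose as measured when the row begins; what a row does not reach is not made up. A row lasts 1/12 s, in which the tool goes at most 41.7 mm and 7.16 degrees, less where a joint would pass 70% of its speed; a pose out of reach is approached as far as the arm can. A call with a gripper value outside its range is refused whole. The fingers move at their own pace and stop on an object; "force" is the grip in N (left out, the last holds). Time passes only in rows, so rows that do not move let the fingers close. It gives the time, the measured TCP pose, the force and the opening at its end, in the units of the state.
- get_state(): the state, without advancing time (a new reading comes with each control period).
- read_camera(name): name is "scene" or "top"; returns a dict with "pixels" (384x512x3 uint8, blue, green, red), "mtx" (3x3 intrinsics, pixels), "world_from_camera" (4x4, takes a point from camera to world coordinates). Camera axes: x right, y up, looking along -z (the intrinsics and any distortion apply to the point x, -y, -z); pixel columns grow to the right and rows downward; lengths in m; the calibration is good to about 2 mm. A picture is of the moment at which its call begins. There is no depth.
- sign_off(): hands the job in, once; it reports no verdict.
Trained networks look in a picture, given as the dict that the camera call returned (one of the last four; its "shot" number tells which), for a name from the list of things; names that differ only in an ending like _2 or _b are one class to them, and where a whole thing is asked for, a point or a joint stands for the part that bears it (a point fixed in the world has none). Each returns a list of dicts, best first, with "p" (0 to 1); they miss things now and then, are a little off and sometimes report something else, mostly with a low value. They report only what shows in the picture. A call takes as long as a camera call. They do not tell look-alikes from the thing itself.
- spot_in(target, picture): "uv" ([column, row] in pixels, amid what is visible of it).
- silhouettes(target, picture): "mask" (384x512 bool, what is visible of it) and "uv" ([column, row] in pixels, amid what is visible of it).
- mark_of(target, picture): "uv" ([column, row] in pixels: a listed point, or the origin of a listed thing).
The state is a dict: "time": time; "qpos": joint angles; "dq": joint speeds; "joint_efforts": joint torques, N m; "eef_pos": TCP position; "tcp_rot": TCP orientation; "contact_force": force on the tool from outside, world axes, zero at the start; "wrist_torque": the same for the moment, N m; "opening": opening from 0.0 (shut) to 1.0 (fully open).
Only numpy, scipy, OpenCV 4.12 (cv2) and the standard library are available. Lean on these libraries where they do the work, as an engineer would, in place of code of your own. Each camera call takes 0.05 s, during which the arm holds its last target.

TASK

Get the work light going for a job at the turntable: as it lies on its face, pull the spent grey battery packs out of its back and put them in the green tray, and press every fresh blue pack into a bay (any bay, one to a bay) until it snaps fully home. Then swing the wire kickstand out to its stop, and stand the light up gently on its bottom edge and kickstand, facing the turntable so that its beam points at the middle of it; leave the door stop, the green grip and the things on the turntable alone.

Things in the scene. Friction and masses are not known exactly. Their poses are not given: they have to be found in the camera images.
- light: Flat LED work light, orange and black, 0.6 kg, loose, lying lens down on the shelf. Housing: box 180 (x, its height) by 200 (y, width) by 30 mm (z). Origin: centre of the lens face (on the shelf now); +x towards the top edge with the carrying handle, +z out of the back (up now). Lens shines along -z. Four battery bays in a row along y on the back. Stood up, +z looks backwards.
- light_handle (a point): Middle of the handle bar: round, 12 mm thick, along the light's y, straight over 124 mm between its two arms; 42 mm beyond the top edge of the housing (light x = +132 mm), 22 mm above the lens face. The gap between bar and housing is open; the bar can turn between two fingers.
- light_foot (a point): Middle of the edge between bottom and back of the housing (light x = -90, z = 30 mm): the edge on which the light stands once it leans back on its kickstand.
- kickstand (a joint): Kickstand angle, rad: 0 folded flat on the back, 1.222 open against its stop. Hinge axis along the light's y at light x = 21, z = 39 mm. Stiff hinge, stays where it is left (0.1 N m: under 1 N at the bar). Starts folded or up to 0.2 open. It is a U of round wire with arms at light y = +-90 mm, outside the bays.
- kickstand_bar (a point): Middle of the kickstand's cross bar: round, 10 mm thick, 179 mm along the light's y, 150 mm from the hinge. Folded it lies 39 mm beyond the housing's bottom edge, 39 mm above the shelf, free all round; opening swings it up and over the back. Open and stood up, the housing leans back 20 degrees and the bar lies 161 mm behind light_foot, its centre 5 mm above the shelf.
- turntable: Round white plastic turntable, 260 mm across, top 20 mm above the shelf, turning freely about its centre (the origin, on the shelf; +z up). It carries the jar, the tin and the yellow case.
- jar: Glass jar with steel cap on the turntable, 68 mm across, 110 mm high. Origin: centre of its underside. Leave alone.
- tin: Round steel washer tin on the turntable, 75 mm across, 42 mm high. Origin: centre of its underside. Leave alone.
- anchor_case: Yellow plastic wall anchor case on the turntable, 85 x 55 x 28 mm. Origin: centre of its underside. Leave alone.
- door_stop: Silver aluminium door stop with black rubber top, standing on the shelf beyond the work, 40 mm across, 52 mm high. Origin: centre of its underside. Leave alone.
- grip: Green hard silicone grip lying on the shelf beyond the work, 115 x 32 x 26 mm. Origin: centre of its underside. Leave alone.
- pack1: Blue battery pack, pale label on top, 48 long (x) by 30 wide (y) by 28 mm high, 60 g, lying label up. Origin: centre of its underside; +z up. The upper 15 mm is a plain block to hold it by; each end has a latch groove 3 to 13 mm above the underside, 3.5 mm deep. Both ends alike: it fits either way round. Three or four are present.
- pack2: Blue battery pack, pale label on top, 48 long (x) by 30 wide (y) by 28 mm high, 60 g, lying label up. Origin: centre of its underside; +z up. The upper 15 mm is a plain block to hold it by; each end has a latch groove 3 to 13 mm above the underside, 3.5 mm deep. Both ends alike: it fits either way round. Three or four are present.
- pack3: Blue battery pack, pale label on top, 48 long (x) by 30 wide (y) by 28 mm high, 60 g, lying label up. Origin: centre of its underside; +z up. The upper 15 mm is a plain block to hold it by; each end has a latch groove 3 to 13 mm above the underside, 3.5 mm deep. Both ends alike: it fits either way round. Three or four are present.
- pack4: Blue battery pack, pale label on top, 48 long (x) by 30 wide (y) by 28 mm high, 60 g, lying label up. Origin: centre of its underside; +z up. The upper 15 mm is a plain block to hold it by; each end has a latch groove 3 to 13 mm above the underside, 3.5 mm deep. Both ends alike: it fits either way round. Three or four are present.
- spent1: Spent battery pack, grey with a red label, same shape, size and origin as the blue packs, 60 g. If present (one or two of the four spent packs are) it starts snapped home in bay 1, its axes along the light's. Pulled straight up by its proud upper 14 mm it comes out at about 3 N, less than the light weighs.
- spent2: Spent battery pack, grey with a red label, same shape, size and origin as the blue packs, 60 g. If present (one or two of the four spent packs are) it starts snapped home in bay 2, its axes along the light's. Pulled straight up by its proud upper 14 mm it comes out at about 3 N, less than the light weighs.
- spent3: Spent battery pack, grey with a red label, same shape, size and origin as the blue packs, 60 g. If present (one or two of the four spent packs are) it starts snapped home in bay 3, its axes along the light's. Pulled straight up by its proud upper 14 mm it comes out at about 3 N, less than the light weighs.
- spent4: Spent battery pack, grey with a red label, same shape, size and origin as the blue packs, 60 g. If present (one or two of the four spent packs are) it starts snapped home in bay 4, its axes along the light's. Pulled straight up by its proud upper 14 mm it comes out at about 3 N, less than the light weighs.
- tray: Green open tray for spent batteries, fixed on the shelf, 140 (x) by 110 (y) by 32 mm high, walls 4 mm, floor 4 mm. Origin: centre of its underside.
- bay1 (a point): Centre of the floor of battery bay 1 (light x = 10, y = -54, z = 30 mm), same axes as the light. Bay: 50 mm along the light's x, 32.5 mm along y, open away from the back; all four alike, pitch 36 mm, dividers 12 mm and rounded end rails 14 mm high.
- bay2 (a point): Centre of the floor of battery bay 2 (light x = 10, y = -18, z = 30 mm), same axes as the light. In the middle of each end of a bay a sprung steel latch nose juts out 2.6 mm, 8 mm above the floor. A pack set in level stops on the noses, underside about 12 mm above the floor.
- bay3 (a point): Centre of the floor of battery bay 3 (light x = 10, y = 18, z = 30 mm), same axes as the light. A level pack goes past the noses at about 4 to 7 N; then the force drops and they hold it, underside on the bay floor and its upper 14 mm proud of the rails.
- bay4 (a point): Centre of the floor of battery bay 4 (light x = 10, y = 54, z = 30 mm), same axes as the light. A pack let go before it has clicked may tip; pressed on its middle (up to about 14 N) it still goes home.
There are look-alikes about, which are no part of the job. Leave any orange look-alike of the spent4 alone.

How it is judged:
By the outcome, as a careful person would: the job done as asked, in the order asked, and still so for the second after the job is handed in, with the robot touching nothing.
Of pack1, pack2, pack3, pack4 only 3 to 4 are there at a start; the rules pass over those that are not, and their reading is None.
Of spent1, spent2, spent3, spent4 only 1 to 2 are there at a start; the rules pass over those that are not, and their reading is None.
At some moment in a run one of pack1, pack2, pack3, pack4 may be knocked a few centimetres aside while the robot is not near it.
It also fails if it takes over 210 s, if anything falls off the work surface, if the arm or the gripper's body presses on something with over 40 N, if the wrist force passes 120 N, or if a joint passes its speed limit or range.

## Working session

There is one attempt and no reset: what is moved stays moved. The work goes in short steps, Python scripts to look and compute and a tool call to move; the robot and the scene stay as the last step left them, time stands still between calls to the robot, and variables do not carry over. Pictures are saved under pics/ and viewed, and the job is handed in when it is done.

Besides the shell and the picture viewer there is one more tool, called as name(argument=value, ...), one argument or row to a line, values as JSON. jog_arm: Moves the arm, as the interface text tells. Its arguments: {"type":"object","properties":{"targets":{"type":"string"},"force":{"type":"number"}},"required":["targets"]}

```bash
ls; mkdir -p pics; cat > h.py <<'E'
from plant import *
import numpy as np, cv2
from scipy.spatial.transform import Rotation as R
def shot(name,fn=None):
    p=read_camera(name)
    if fn: cv2.imwrite('pics/'+fn,p['pixels'])
    return p
def ray(p,uv):
    K=np.array(p['mtx']);T=np.array(p['world_from_camera'])
    x=(uv[0]-K[0,2])/K[0,0];y=(uv[1]-K[1,2])/K[1,1]
    d=T[:3,:3]@np.array([x,-y,-1.]);return T[:3,3],d
def at_z(p,uv,z):
    o,d=ray(p,uv);return o+d*(z-o[2])/d[2]
def proj(p,X):
    K=np.array(p['mtx']);T=np.array(p['world_from_camera'])
    c=T[:3,:3].T@(np.array(X)-T[:3,3]);x=np.array([c[0],-c[1],-c[2]]);u=K@x;return u[:2]/u[2]
def tri(p1,uv1,p2,uv2):
    o1,d1=ray(p1,uv1);o2,d2=ray(p2,uv2)
    A=np.stack([d1,-d2],1);s=np.linalg.lstsq(A,o2-o1,rcond=None)[0]
    a=o1+d1*s[0];b=o2+d2*s[1];return (a+b)/2,np.linalg.norm(a-b)
E
python3 - <<'E'
from h import *
np.set_printoptions(precision=4,suppress=True)
print(get_state())
for c in ['top','scene']:
    p=shot(c,c+'0.png');print([k for k in p]);print(p['mtx'],p['world_from_camera'],{k:v for k,v in p.items() if k not in('pixels','mtx','world_from_camera')})
E
```

```text
pics
{'time': 0.0, 'qpos': array([-1.436 ,  0.2872,  1.5782,  0.    ,  1.2786, -0.15  ]), 'dq': array([-0.0009, -0.0013, -0.0006,  0.0005, -0.0016,  0.0005]), 'joint_efforts': array([ -0.0006, -40.5987, -29.2624,  -0.0002,   0.0059,  -0.    ]), 'eef_pos': array([ 0.1896, -0.6471,  0.2299]), 'tcp_rot': array([ 0.9899,  0.1419,  0.    , -0.0012]), 'contact_force': array([ 0.1482,  0.4469, -0.6021]), 'wrist_torque': array([ 0.0234, -0.0551, -0.0582]), 'opening': 0.9997369596791915}
['pixels', 'mtx', 'world_from_camera', 'shot']
[[466.8228   0.     255.2729]
 [  0.     466.8228 185.6395]
 [  0.       0.       1.    ]] [[-0.0142  0.9916 -0.1287  0.3737]
 [-0.9999 -0.0147 -0.003   0.0689]
 [-0.0049  0.1286  0.9917  1.5488]
 [ 0.      0.      0.      1.    ]] {'shot': 1}
['pixels', 'mtx', 'world_from_camera', 'shot']
[[457.1398   0.     255.2616]
 [  0.     457.1398 189.3987]
 [  0.       0.       1.    ]] [[-0.7772 -0.5368  0.3284  0.9639]
 [ 0.6293 -0.6663  0.4001  0.5537]
 [ 0.0041  0.5176  0.8556  1.0856]
 [ 0.      0.      0.      1.    ]] {'shot': 2}
```

View pics/top0.png

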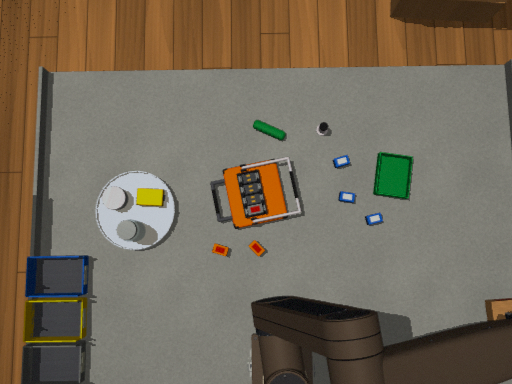

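View pics/scene0.png

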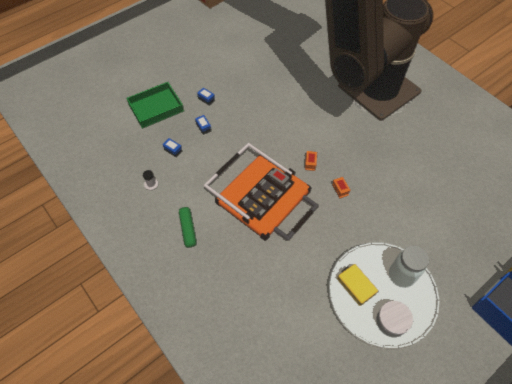

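```bash
python3 - <<'E'
from h import *
np.set_printoptions(precision=3,suppress=True)
for c in ['top','scene']:
    p=shot(c)
    cv2.imwrite(f'pics/{c}1z.png',cv2.resize(p['pixels'][130:270,190:440] if c=='top' else p['pixels'][70:260,110:360],None,fx=3,fy=3,interpolation=cv2.INTER_CUBIC))
    for t,z in [('light',0),('light_handle',.022),('light_foot',.03),('kickstand_bar',.039),('bay1',.03),('bay2',.03),('bay3',.03),('bay4',.03),('turntable',0),('tray',0),('pack1',0),('spent1',.03),('door_stop',0),('grip',0),('jar',.02)]:
        for d in mark_of(t,p)[:6]:
            print(c,t,round(d['p'],2),np.array(d['uv']),at_z(p,d['uv'],z))
E
```

```text
top light 0.39 [249.6 176.2] [0.607 0.092 0.   ]
top light_handle 0.63 [214.7 199.1] [0.529 0.208 0.022]
top light_foot 0.93 [282.9 185.6] [ 0.57  -0.017  0.03 ]
top kickstand_bar 0.85 [289.9 185.2] [ 0.569 -0.039  0.039]
top kickstand_bar 0.17 [248.  175.1] [0.605 0.097 0.039]
top bay1 0.8 [250.3 189.2] [0.559 0.09  0.03 ]
top bay1 0.77 [256.7 208.8] [0.495 0.07  0.03 ]
top bay1 0.64 [256.1 198.1] [0.53  0.071 0.03 ]
top bay1 0.55 [248.6 177.8] [0.597 0.095 0.03 ]
top bay1 0.54 [256.2 211.6] [0.485 0.072 0.03 ]
top bay2 0.8 [250.3 189.2] [0.559 0.09  0.03 ]
top bay2 0.77 [256.7 208.8] [0.495 0.07  0.03 ]
top bay2 0.64 [256.1 198.1] [0.53  0.071 0.03 ]
top bay2 0.55 [248.6 177.8] [0.597 0.095 0.03 ]
top bay2 0.54 [256.2 211.6] [0.485 0.072 0.03 ]
top bay3 0.8 [250.3 189.2] [0.559 0.09  0.03 ]
top bay3 0.77 [256.7 208.8] [0.495 0.07  0.03 ]
top bay3 0.64 [256.1 198.1] [0.53  0.071 0.03 ]
top bay3 0.55 [248.6 177.8] [0.597 0.095 0.03 ]
top bay3 0.54 [256.2 211.6] [0.485 0.072 0.03 ]
top bay4 0.8 [250.3 189.2] [0.559 0.09  0.03 ]
top bay4 0.77 [256.7 208.8] [0.495 0.07  0.03 ]
top bay4 
[... 2593 characters left out ...]
29 -0.227  0.   ]
scene pack1 0.7 [172.6 149.6] [ 0.65  -0.212  0.   ]
scene pack1 0.62 [202.8 127.6] [ 0.533 -0.223  0.   ]
scene pack1 0.56 [205.6  99.9] [ 0.462 -0.308  0.   ]
scene spent1 0.72 [340.7 192.1] [0.385 0.211 0.03 ]
scene spent1 0.65 [277.9 182.5] [0.497 0.082 0.03 ]
scene spent1 0.5 [311. 161.] [0.378 0.086 0.03 ]
scene door_stop 0.72 [150.1 188.1] [ 0.772 -0.14   0.   ]
scene door_stop 0.67 [377.3 296.9] [0.508 0.47  0.   ]
scene door_stop 0.18 [261.8 202.1] [0.559 0.089 0.   ]
scene grip 0.62 [186.8 226.7] [0.761 0.022 0.   ]
scene grip 0.56 [226.1 165.9] [ 0.563 -0.067  0.   ]
scene jar 0.66 [398.  273.9] [0.435 0.463 0.02 ]
scene jar 0.19 [275.8 180.7] [0.493 0.069 0.02 ]
```

```bash
ls pics
```

```text
scene0.png
scene1z.png
top0.png
top1z.png
```

View pics/top1z.png

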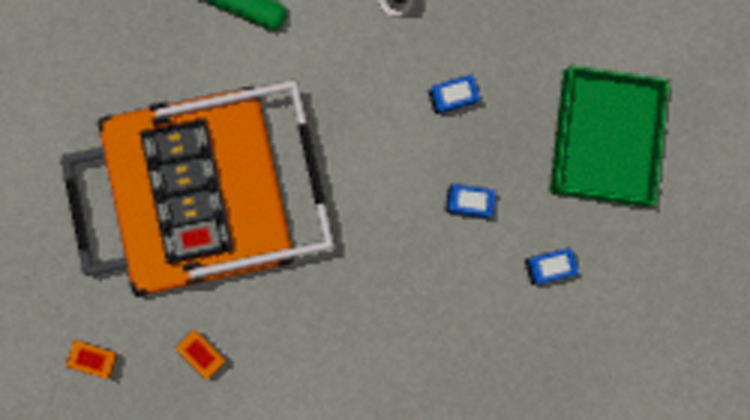

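View pics/scene1z.png

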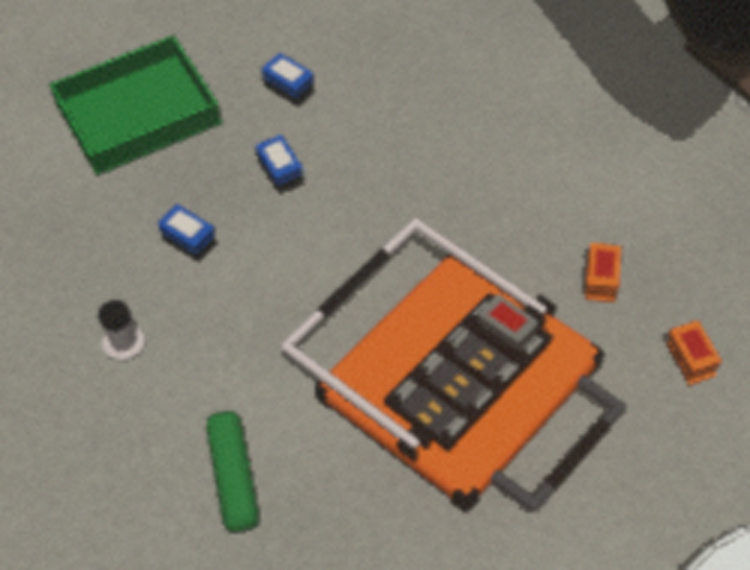

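```bash
python3 - <<'E'
from h import *
np.set_printoptions(precision=1,suppress=True)
for c in ['top','scene']:
    p=shot(c)
    im=p['pixels'];hsv=cv2.cvtColor(im,cv2.COLOR_BGR2HSV)
    def blobs(lo,hi,roi,mn):
        m=cv2.inRange(hsv,lo,hi);n,l,s,ct=cv2.connectedComponentsWithStats(m)
        for i in range(1,n):
            if s[i,4]>=mn and roi[0]<ct[i][0]<roi[1] and roi[2]<ct[i][1]<roi[3]: print(c,s[i,4],ct[i],s[i,:4])
    roi=(200,310,150,270) if c=='top' else (190,360,130,250)
    print('gold');blobs((15,80,110),(32,255,255),roi,1)
    print('red');blobs((0,150,80),(3,255,255),roi,5);
    print('orange');blobs((5,180,80),(14,255,255),roi,100)
    print('white');blobs((0,0,215),(180,60,255),(330,390,140,240) if c=='top' else (150,230,80,170),5)
    # crop of the light
    x0,x1,y0,y1=(205,305,150,235) if c=='top' else (200,325,140,245)
    cv2.imwrite(f'pics/{c}2z.png',cv2.resize(im[y0:y1,x0:x1],None,fx=6,fy=6,interpolation=cv2.INTER_CUBIC)[:600])
E
```

```text
gold
top 1 [260. 161.] [260 161   1   1]
top 1 [259. 167.] [259 167   1   1]
top 1 [265. 166.] [265 166   1   1]
top 1 [269. 166.] [269 166   1   1]
top 673 [235.8 197.8] [224 168  29  58]
top 5 [250.6 169.4] [249 168   4   3]
top 3 [255.  168.7] [254 168   3   2]
top 2 [259.5 169.5] [259 169   2   2]
top 1 [267. 169.] [267 169   1   1]
top 1 [273. 170.] [273 170   1   1]
top 35 [266.  176.3] [261 172  12   9]
top 9 [247.6 175.3] [246 174   4   3]
top 2 [273.5 175. ] [273 175   2   1]
top 9 [248.7 179.3] [247 178   4   3]
top 8 [263.1 182.1] [262 181   3   4]
top 4 [268.8 182. ] [268 181   3   3]
top 1 [266. 182.] [266 182   1   1]
top 1 [275. 182.] [275 182   1   1]
top 8 [249.9 185.9] [249 185   3   3]
top 2 [265.5 185. ] [265 185   2   1]
top 1 [266. 187.] [266 187   1   1]
top 2 [268.5 186.5] [268 186   2   2]
top 1 [273. 187.] [273 187   1   1]
top 3 [275.3 187. ] [275 186   2   3]
top 1 [278. 187.] [278 187   1   1]
top 10 [250.9 189.9] [249 189   5   3]
top 153 [270.8 203.8] [263 188  20  29]
top 3 [278.3 190. ] [278 189   2   3]
top 9 [270.9 192.2] [269 190   5   5]
top 1 [27
[... 668 characters left out ...]
  8   6]
orange
top 694 [271.5 185. ] [246 163  41  52]
white
gold
scene 1 [345. 180.] [345 180   1   1]
scene 12 [272.  187.5] [270 186   5   4]
scene 10 [268.5 191. ] [267 190   4   3]
scene 14 [263.4 196.4] [261 195   5   4]
scene 13 [260.2 199.6] [258 198   5   4]
scene 12 [254.7 205.3] [253 204   4   4]
scene 11 [251.3 208.9] [249 208   5   3]
red
scene 35 [311. 157.] [309 154   5   7]
scene 51 [279.1 175.3] [274 171  11   9]
scene 35 [341.4 184.4] [338 181   8   8]
orange
scene 111 [310.5 160.5] [306 152  10  18]
scene 1032 [247.1 180.2] [221 156  56  57]
scene 1171 [279.7 207.9] [248 175  61  59]
scene 118 [340.8 186.9] [334 178  16  19]
scene 112 [231.4 210.6] [219 200  28  25]
white
```

View pics/top2z.png

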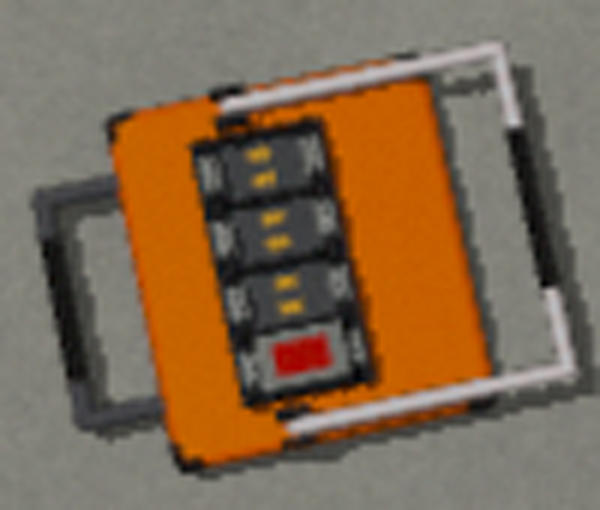

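View pics/scene2z.png

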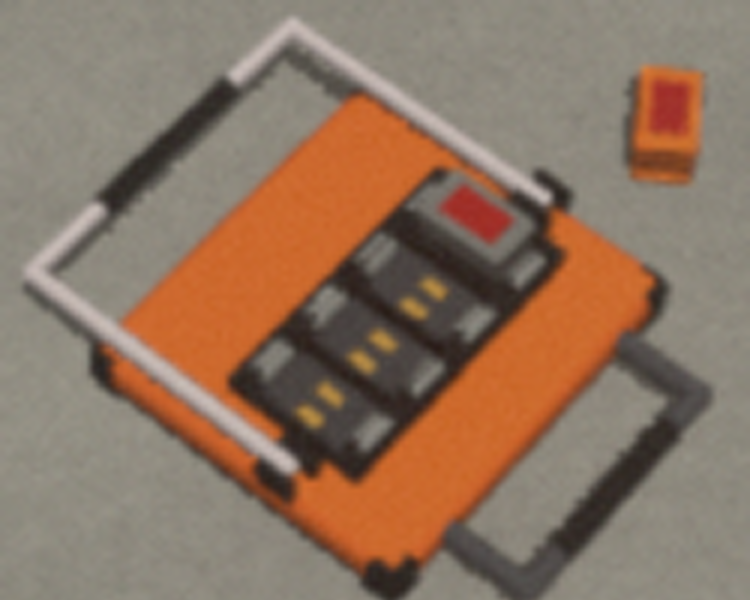

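```bash
cat > fit.py <<'E'
from h import *
from scipy.optimize import least_squares
np.set_printoptions(precision=4,suppress=True)
def fit(pt,ps,obs,x0=(.55,.08,np.deg2rad(101),0.1)):
    # obs: list (cam, uv, (x,y,z) or 'k+' 'k-')
    def pose(v,m):
        if isinstance(m,str):
            a=v[3];m=np.array([.021-.15*np.cos(a),.0895*(1 if m[1]=='+' else -1),.039+.15*np.sin(a)])
        c,s=np.cos(v[2]),np.sin(v[2]);return np.array([v[0]+c*m[0]-s*m[1],v[1]+s*m[0]+c*m[1],m[2]])
    P={'t':pt,'s':ps}
    f=lambda v:np.concatenate([proj(P[c],pose(v,m))-np.array(uv) for c,uv,m in obs])
    r=least_squares(f,x0,loss='soft_l1');return r.x,f(r.x).reshape(-1,2)
E
python3 - <<'E'
from fit import *
pt=shot('top');ps=shot('scene')
B=[(.010,y,.030) for y in (-.054,-.018,.018)]
obs=[('t',(248.2,177.3),B[0]),('t',(250.4,187.9),B[1]),('t',(252.7,198.7),B[2]),('t',(254.9,208.7),(.01,.054,.058)),
('s',(253,207.1),B[0]),('s',(261.8,198),B[1]),('s',(270.25,189.25),B[2]),('s',(279.1,175.3),(.01,.054,.058)),
('t',(215.5,201.7),(.132,0,.022)),('s',(303,221.2),(.132,0,.022)),
('t',(300,212),'k+'),('t',(287.8,158),'k-'),('s',(248.3,143.7),'k+'),('s',(205.3,185),'k-')]
v,r=fit(pt,ps,obs);print(v,np.rad2deg(v[2:]));print(r)
# top-only & scene-only
for c in 'ts':
    w,_=fit(pt,ps,[o for o in obs if o[0]==c]);print(c,w,np.rad2deg(w[2:]))
c,s=np.cos(v[2]),np.sin(v[2])
for i,y in enumerate((-.054,-.018,.018,.054)): print('bay',i+1,v[0]+c*.01-s*y,v[1]+s*.01+c*y)
# packs + turntable
for cn,p in (('top',pt),('scene',ps)):
    for t in ('pack1',):
        for d in silhouettes(t,p)[:5]:
            m=d['mask'].astype(np.uint8)
            hsv=cv2.cvtColor(p['pixels'],cv2.COLOR_BGR2HSV)
            near=cv2.dilate(m,np.ones((5,5)))>0
            lab=near&(hsv[...,1]<60)&(hsv[...,2]>170)
            ys,xs=np.nonzero(lab)
            if len(xs)>5:
                W=np.array([at_z(p,(x,y),.028)[:2] for x,y in zip(xs,ys)]);C=np.cov(W.T);e,V=np.linalg.eigh(C)
                bl=near&(hsv[...,0]>95)&(hsv[...,0]<130)&(hsv[...,1]>100)
                print(cn,d['p'],len(xs),W.mean(0),'axis deg',np.rad2deg(np.arctan2(V[1,1],V[0,1]))%180,e)
    for t in ('turntable','tray'):
      for d in silhouettes(t,p)[:1]:
        ys,xs=np.nonzero(d['mask']);(e)=cv2.fitEllipse(np.c_[xs,ys][cv2.convexHull(np.c_[xs,ys].astype(np.int32),returnPoints=False)[:,0]].astype(np.float32))
        print(cn,t,d['p'],e,at_z(p,e[0],.02),at_z(p,e[0],.0))
E
```

```text
[0.5464 0.0775 1.7614 0.0022] [100.9185   0.1244]
[[-0.3619  0.3943]
 [-0.3514  0.4314]
 [-0.4276  0.3322]
 [-0.4473  0.4207]
 [-0.2125 -0.347 ]
 [-0.3003 -0.2611]
 [-0.2405 -0.3158]
 [-0.2826 -0.5535]
 [-0.6782 -0.2291]
 [-1.201  -0.3859]
 [-1.2197 -0.4382]
 [-0.7458  0.2668]
 [-0.2204  0.1666]
 [-0.4775 -0.3048]]
t [0.5468 0.0757 1.7598 0.0234] [100.8266   1.338 ]
s [0.5463 0.0793 1.7663 0.0172] [101.201    0.9866]
bay 1 0.5974863322818333 0.09758686051841056
bay 2 0.5621380174696918 0.09076801604579413
bay 3 0.5267897026575502 0.08394917157317769
bay 4 0.49144138784540864 0.07713032710056125
top 0.72 43 [ 0.6512 -0.2133] axis deg 108.7236042589502 [0.     0.0001]
top 0.57 48 [ 0.4592 -0.3126] axis deg 104.4740479710366 [0.     0.0001]
top 0.55 47 [ 0.5316 -0.2264] axis deg 80.43751713199985 [0.     0.0001]
top turntable 0.94 ((134.96656799316406, 209.80267333984375), (78.35375213623047, 80.31292724609375), 49.864768981933594) [0.4979 0.4698 0.02  ] [0.4995 0.475  0.    ]
top tray 0.75 ((257.48760986328125, 191.6946258544922), (69.42039489746094, 99.59625244140625), 75.6836166381836) [0.5518 0.0665 0.02  ] [0.5542 0.0665 0.    ]
scene 0.71 46 [ 0.5313 -0.2238] axis deg 72.33063245757026 [0.     0.0001]
scene 0.63 52 [ 0.6502 -0.2105] axis deg 105.35903907504677 [0.     0.0001]
scene 0.55 39 [ 0.4583 -0.3102] axis deg 106.34025372226719 [0.     0.0001]
scene turntable 0.96 ((383.704345703125, 295.3710021972656), (100.40608978271484, 115.70386505126953), 126.16822814941406) [0.5021 0.4784 0.02  ] [0.4934 0.477  0.    ]
scene tray 0.89 ((155.59368896484375, 104.37794494628906), (40.402587890625, 60.564735412597656), 71.94125366210938) [ 0.6011 -0.3731  0.02  ] [ 0.5943 -0.3905  0.    ]
```

```bash
python3 - <<'E'
from h import *
print(grasp_offset)
E
```

```text
0.0187
```

jog_arm(
  targets="30 28 0 0 0 -5.3 1; 30 28 0 0 0 0 1; 30 28 0 0 0 0 1; 30 28 0 0 0 0 1; 30 28 0 0 0 0 1; 30 28 0 0 0 0 1; 30 28 0 0 0 0 1; 30 28 0 0 0 0 1; 20 35 0 0 0 0 1; 15 35 0 0 0 0 1",
)

```text
time: 3.03
eef_pos: [0.4655, -0.3507, 0.2322]
tcp_rot: [0.996, 0.086, 0.001, 0.003]
contact_force: [0.6, 0.0, -1.0]
opening: 1.0
```

```bash
python3 - <<'E'
from h import *
p=shot('scene','s3.png');
p=shot('top','t3.png')
E
```

```text
(no output)
```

View pics/t3.png

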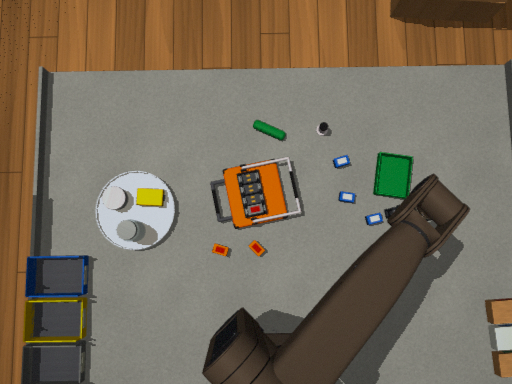

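View pics/s3.png

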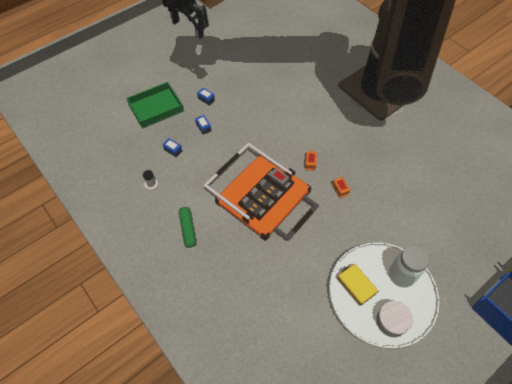

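jog_arm(
  targets="2 40 0 0 0 1.1 1; 3 40 0 0 0 0 1; 3 40 0 0 0 0 1; 3 40 0 0 0 0 1; 3 40 -10 0 0 0 1; 3 40 -10 0 0 0 1; 3 40 -10 0 0 0 1; 3 38 -10 0 0 0 1; 2 36 -20 0 0 0 1; 2 36 -20 0 0 0 1",
)

```text
time: 3.97
eef_pos: [0.4959, 0.0416, 0.1592]
tcp_rot: [0.996, 0.093, 0.01, 0.01]
contact_force: [0.8, -0.5, 0.0]
opening: 1.003
```

```bash
cat >> h.py <<'E'
def st():
    s=get_state();T=R.from_quat(s['tcp_rot']).as_matrix();
    print('t',round(s['time'],2),'pos',np.round(s['eef_pos']*1000,1),'yawY',round(np.degrees(np.arctan2(T[1,1],T[0,1])),1),'z',np.round(T[:,2],3),'F',np.round(s['contact_force'],1),'op',round(s['opening'],3),'q',np.round(s['qpos'],2))
E
python3 -c "
from h import *
st()"
```

```text
t 3.97 pos [495.9  41.6 159.2] yawY -79.4 z [ 0.022 -0.017 -1.   ] F [ 0.8 -0.5  0. ] op 1.003 q [-0.11 -0.05  2.08 -0.02  1.08  1.28]
```

jog_arm(
  targets="-4 36 -20 0 0 0.4 1; 0 0 -20 0 0 0 1; 0 0 0 0 0 0 1; 0 0 0 0 0 0 1",
)

```text
time: 4.3
eef_pos: [0.4897, 0.0839, 0.1154]
tcp_rot: [0.995, 0.1, 0.008, 0.009]
contact_force: [1.7, -0.1, 0.5]
opening: 1.003
```

```bash
python3 -c "
from h import *
st()"
```

```text
t 4.3 pos [489.7  83.9 115.4] yawY -78.5 z [ 0.018 -0.016 -1.   ] F [ 1.7 -0.1  0.5] op 1.003 q [-0.03  0.01  2.11 -0.02  1.    1.35]
```

jog_arm(
  targets="2 -7 -10 0.9 1.0 -0.5 1; 0 0 -20 0 0 0 1; 0 0 0 0 0 0 1; 0 0 0 0 0 0 1",
)

```text
time: 4.63
eef_pos: [0.4964, 0.0724, 0.0905]
tcp_rot: [0.996, 0.093, 0.004, 0.001]
contact_force: [0.8, -0.1, 0.6]
opening: 0.996
```

```bash
python3 -c "
from h import *
st()
p=shot('scene');cv2.imwrite('pics/s4.png',cv2.resize(p['pixels'][110:260,180:380],None,fx=4,fy=4,interpolation=cv2.INTER_CUBIC))"
```

```text
t 4.63 pos [496.4  72.4  90.5] yawY -79.3 z [ 0.009 -0.001 -1.   ] F [ 0.8 -0.1  0.6] op 0.996 q [-0.06  0.07  2.11 -0.    0.96  1.33]
```

View pics/s4.png

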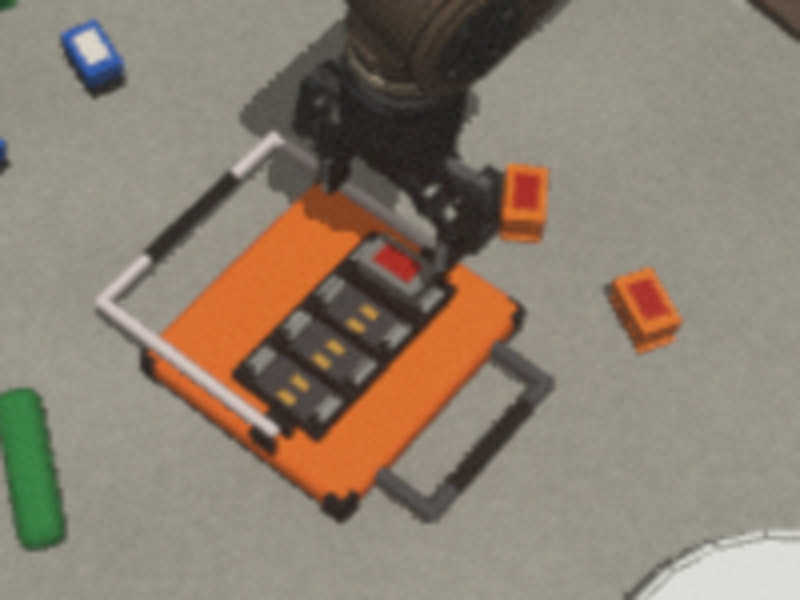

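jog_arm(
  targets="-5 4.5 -15 0 0.5 0.3 1; 0 0 -15 0 0 0 1; 0 0 -10 0 0 0 1; 0 0 0 0 0 0 1; 0 0 0 0 0 0 1",
)

```text
time: 5.1
eef_pos: [0.4938, 0.0759, 0.0527]
tcp_rot: [0.995, 0.095, 0.004, 0.001]
contact_force: [-0.7, -0.0, 0.3]
opening: 0.998
```

```bash
python3 -c "
from h import *
st()"
```

```text
t 5.1 pos [493.8  75.9  52.7] yawY -79.1 z [ 0.007 -0.002 -1.   ] F [-0.7 -0.   0.3] op 0.998 q [-0.05  0.13  2.13 -0.    0.88  1.33]
```

jog_arm(
  targets="-2 1 -8 0 0.4 0.1 1; 0 0 0 0 0 0 1; 0 0 0 0 0 0 0.3; 0 0 0 0 0 0 0.0; 0 0 0 0 0 0 -0.3; 0 0 0 0 0 0 -0.3; 0 0 0 0 0 0 -1",
  force=30,
)

```text
time: 5.68
eef_pos: [0.4931, 0.0774, 0.0461]
tcp_rot: [0.995, 0.096, 0.002, 0.001]
contact_force: [-0.1, 1.1, -0.8]
opening: 0.551
```

```bash
python3 -c "
from h import *
st()
p=shot('scene');cv2.imwrite('pics/s5.png',cv2.resize(p['pixels'][110:260,180:380],None,fx=4,fy=4,interpolation=cv2.INTER_CUBIC))"
```

```text
t 5.68 pos [493.1  77.4  46.1] yawY -78.9 z [ 0.003 -0.002 -1.   ] F [-0.1  1.1 -0.8] op 0.551 q [-0.05  0.14  2.13 -0.    0.87  1.33]
```

View pics/s5.png

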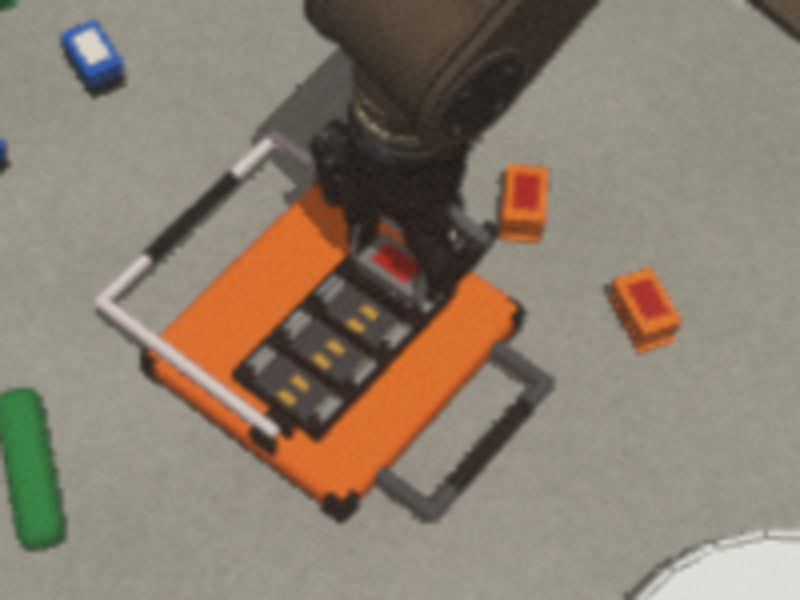

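jog_arm(
  targets="0 0 0 0 0 0 -1; 0 0 3 0 0 0 -1; 0 0 4 0 0 0 -1; 0 0 6 0 0 0 -1; 0 0 10 0 0 0 -1; 0 0 15 0 0 0 -1; 0 0 20 0 0 0 -1",
)

```text
time: 6.32
eef_pos: [0.4883, 0.0774, 0.1028]
tcp_rot: [0.995, 0.096, -0.004, 0.0]
contact_force: [-0.9, -0.4, 0.2]
opening: 0.552
```

```bash
python3 -c "
from h import *
st()
p=shot('scene');cv2.imwrite('pics/s6.png',cv2.resize(p['pixels'][110:260,180:380],None,fx=4,fy=4,interpolation=cv2.INTER_CUBIC))"
```

```text
t 6.32 pos [488.3  77.4 102.8] yawY -78.9 z [-0.009 -0.001 -1.   ] F [-0.9 -0.4  0.2] op 0.552 q [-0.05  0.04  2.11 -0.    1.    1.33]
```

View pics/s6.png

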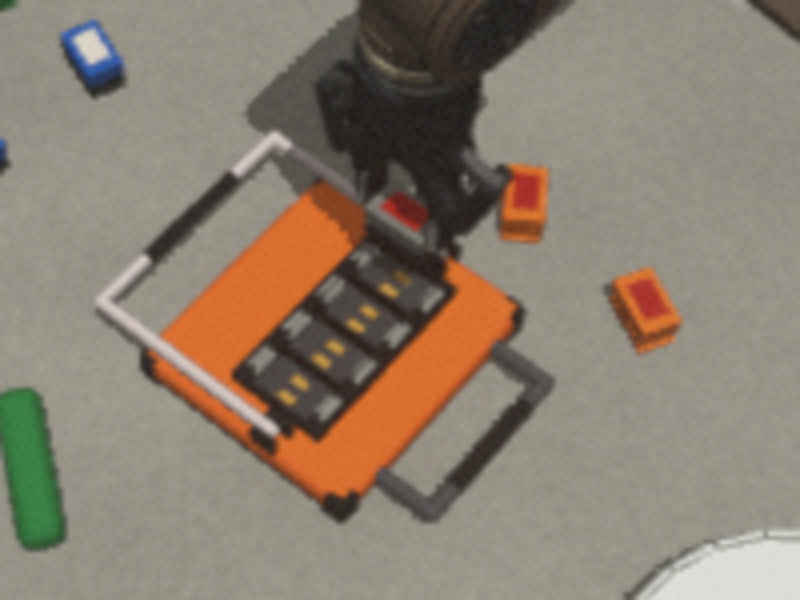

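jog_arm(
  targets="0 0 40 0 0 0 -1; 5 -25 25 0 0 0 -1; 10 -38 0 0 0 0 -1; 10 -38 0 0 0 0 -1; 10 -38 0 0 0 0 -1; 10 -38 0 0 0 0 -1; 10 -38 0 0 0 0 -1; 10 -38 0 0 0 0 -1; 10 -38 0 0 0 0 -1; 10 -38 0 0 0 0 -1",
)

```text
time: 7.2
eef_pos: [0.5808, -0.2603, 0.1851]
tcp_rot: [0.995, 0.103, 0.011, 0.005]
contact_force: [1.6, 1.0, -0.8]
opening: 0.549
```

jog_arm(
  targets="10 -38 0 0 0 0 -1; 10 -38 0 0 0 0 -1; 5 -30 -20 0 0 0 -1; 0 0 -20 0 0 0 -1; 0 0 0 0 0 0 -1; 0 0 0 0 0 0 -1",
)

```text
time: 7.7
eef_pos: [0.6079, -0.3842, 0.1491]
tcp_rot: [0.995, 0.098, 0.015, 0.01]
contact_force: [0.4, 0.1, -0.6]
opening: 0.552
```

```bash
python3 -c "
from h import *
st()
p=shot('scene');cv2.imwrite('pics/s7.png',cv2.resize(p['pixels'][40:190,100:300],None,fx=4,fy=4,interpolation=cv2.INTER_CUBIC))"
```

```text
t 7.7 pos [ 607.9 -384.2  149.1] yawY -78.7 z [ 0.032 -0.017 -0.999] F [ 0.4  0.1 -0.6] op 0.552 q [-0.71  0.43  1.55  0.01  1.13  0.66]
```

View pics/s7.png

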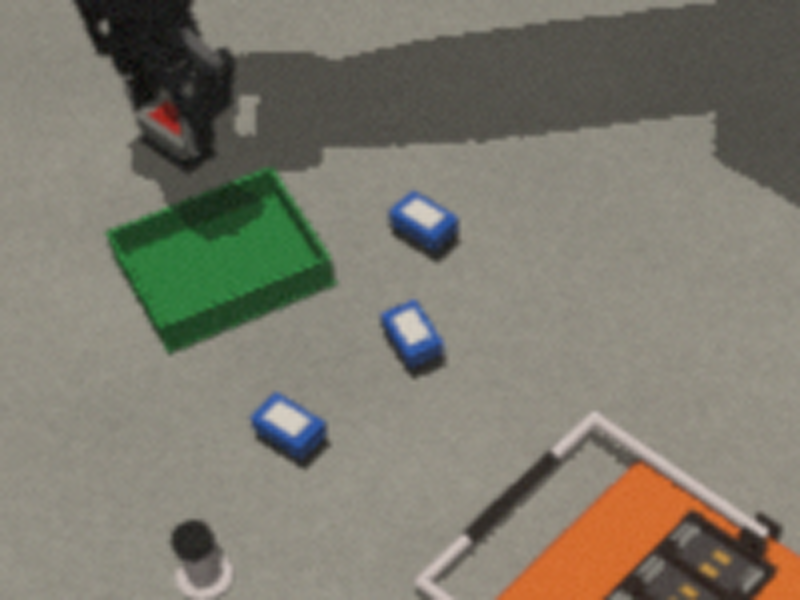

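jog_arm(
  targets="-4 0 -25 1.0 1.8 0 -1; 0 0 -30 0 0 0 -1; 0 0 -30 0 0 0 -1; 0 0 -20 0 0 0 -1; 0 0 0 0 0 0 -1; 0 0 0 0 0 0 -1",
)

```text
time: 8.25
eef_pos: [0.609, -0.3793, 0.0542]
tcp_rot: [0.995, 0.102, 0.006, 0.005]
contact_force: [0.7, -0.2, -0.5]
opening: 0.553
```

```bash
python3 -c "
from h import *
st()"
```

```text
t 8.25 pos [ 609.  -379.3   54.2] yawY -78.2 z [ 0.012 -0.008 -1.   ] F [ 0.7 -0.2 -0.5] op 0.553 q [-0.7   0.54  1.58  0.    1.01  0.67]
```

jog_arm(
  targets="-8 -6 -14 0.5 0.7 0 -1; 0 0 -13 0 0 0 -1; 0 0 0 0 0 0 -1; 0 0 0 0 0 0 0.2; 0 0 0 0 0 0 0.3; 0 0 0 0 0 0 0.4; 0 0 0 0 0 0 0.4; 0 0 0 0 0 0 0.4",
)

```text
time: 8.92
eef_pos: [0.6051, -0.3882, 0.0359]
tcp_rot: [0.995, 0.103, 0.005, 0.005]
contact_force: [-0.2, -0.1, -0.4]
opening: 0.699
```

```bash
python3 -c "
from h import *
st()"
```

```text
t 8.92 pos [ 605.1 -388.2   35.9] yawY -78.1 z [ 0.01  -0.008 -1.   ] F [-0.2 -0.1 -0.4] op 0.699 q [-0.71  0.57  1.58  0.    0.98  0.65]
```

jog_arm(
  targets="0 0 15 0 0 0 0.4; 0 0 30 0 0 0 0.5; 0 0 35 0 0 0 1; 10 38 20 0 0 5 1; 12 38 0 0 0 0 1; 12 38 0 0 0 0 1; 10 34 0 0 0 0 1; 0 10 -10 0 0 0 1; 0 0 0 0 0 0 1; 0 0 0 0 0 0 1",
)

```text
time: 9.75
eef_pos: [0.6518, -0.2299, 0.1452]
tcp_rot: [0.989, 0.147, 0.012, 0.01]
contact_force: [0.1, -0.6, -0.0]
opening: 0.997
```

```bash
cat > packs.py <<'E'
from h import *
def packs(c,p):
    for d in silhouettes('pack1',p)[:6]:
        m=d['mask'].astype(np.uint8)
        hsv=cv2.cvtColor(p['pixels'],cv2.COLOR_BGR2HSV)
        near=cv2.dilate(m,np.ones((5,5)))>0
        lab=near&(hsv[...,1]<70)&(hsv[...,2]>165)
        ys,xs=np.nonzero(lab)
        if len(xs)>5:
            W=np.array([at_z(p,(x,y),.028)[:2] for x,y in zip(xs,ys)]);(cc,wh,an)=cv2.minAreaRect((W*1000).astype(np.float32))
            e,V=np.linalg.eigh(np.cov(W.T))
            print(c,round(d['p'],2),len(xs),np.round(W.mean(0)*1000,1),'axis',round(np.rad2deg(np.arctan2(V[1,1],V[0,1]))%180,1))
E
python3 -c "
from packs import *
st()
packs('s',shot('scene','s8.png'));packs('t',shot('top','t8.png'))"
```

```text
t 9.75 pos [ 651.8 -229.9  145.2] yawY -73.1 z [ 0.026 -0.017 -1.   ] F [ 0.1 -0.6 -0. ] op 0.997 q [-0.48  0.38  1.62 -0.    1.11  0.79]
s 0.56 59 [ 650.5 -210.2] axis 105.1
```

View pics/s8.png

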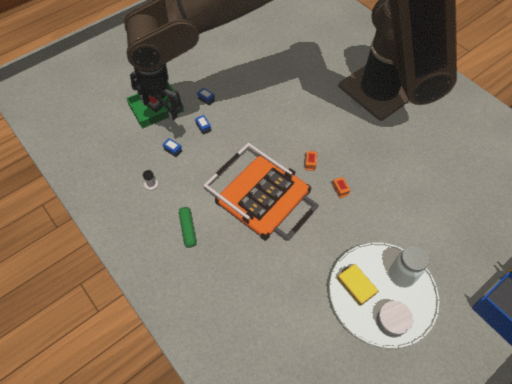

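jog_arm(
  targets="-1 18 -25 1.0 1.5 0 1; 0 0 -30 0 0 0 1; 0 0 -25 0 0 0 1; 0 0 0 0 0 0 1; 0 0 0 0 0 0 1",
)

```text
time: 10.37
eef_pos: [0.6497, -0.2219, 0.0643]
tcp_rot: [0.99, 0.14, 0.001, 0.001]
contact_force: [-0.6, -0.7, 0.8]
opening: 0.998
```

```bash
python3 -c "
from packs import *
st()
p=shot('scene','s9.png');cv2.imwrite('pics/s9.png',cv2.resize(p['pixels'][40:190,100:300],None,fx=4,fy=4,interpolation=cv2.INTER_CUBIC))"
```

```text
t 10.37 pos [ 649.7 -221.9   64.3] yawY -73.9 z [ 0.002 -0.002 -1.   ] F [-0.6 -0.7  0.8] op 0.998 q [-0.48  0.48  1.65 -0.    1.01  0.81]
```

View pics/s9.png

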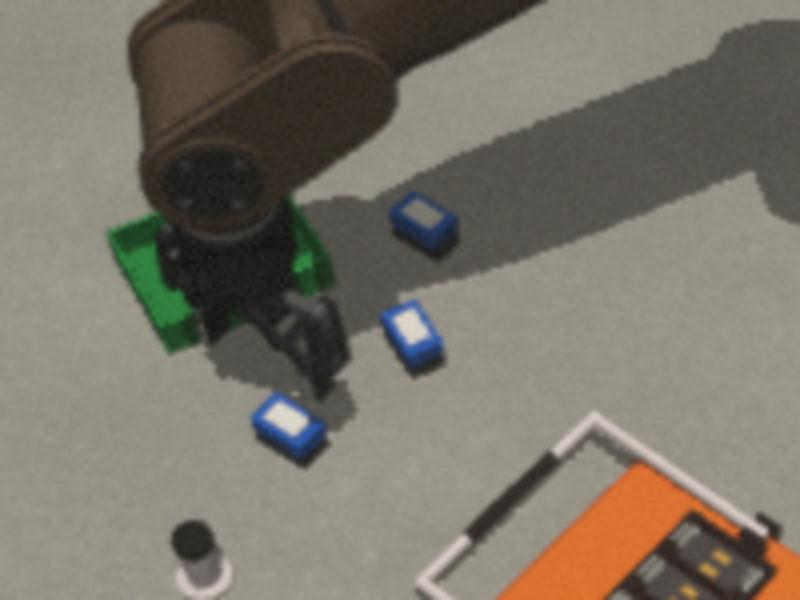

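jog_arm(
  targets="1 10.5 0 0 0 0 1; 0 0 0 0 0 0 1; 0 0 -20 0 0 0 1; 0 0 -15 0 0 0 1; 0 0 0 0 0 0 1; 0 0 0 0 0 0 1",
)

```text
time: 10.92
eef_pos: [0.6553, -0.2138, 0.0377]
tcp_rot: [0.99, 0.14, 0.006, 0.005]
contact_force: [0.1, 0.9, -0.7]
opening: 1.006
```

```bash
python3 -c "
from packs import *
st()
p=shot('scene','s9.png');cv2.imwrite('pics/s10.png',cv2.resize(p['pixels'][40:190,100:300],None,fx=4,fy=4,interpolation=cv2.INTER_CUBIC))"
```

```text
t 10.92 pos [ 655.3 -213.8   37.7] yawY -74.0 z [ 0.014 -0.008 -1.   ] F [ 0.1  0.9 -0.7] op 1.006 q [-0.46  0.51  1.66 -0.    0.96  0.83]
```

View pics/s10.png

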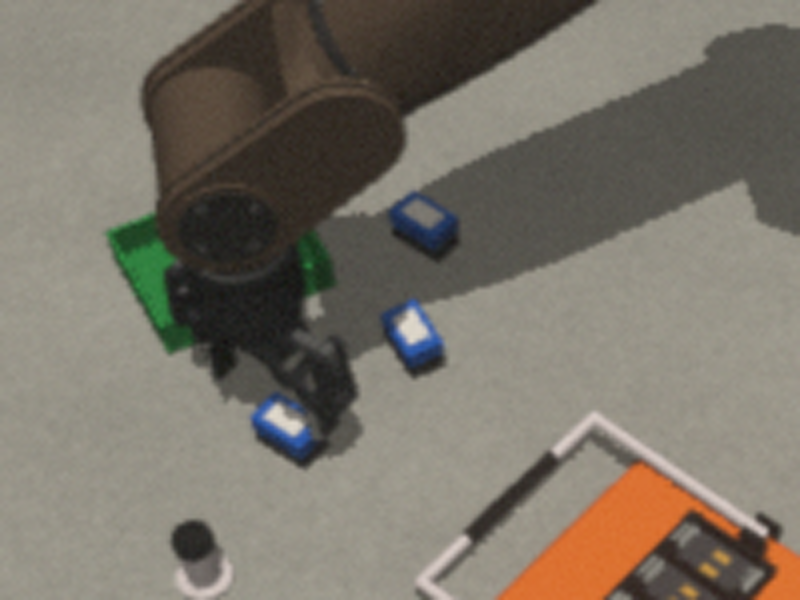

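jog_arm(
  targets="-7 3 -7 0.5 0.8 0 1; -1 0 -8 0 0.2 0 1; 0 0 -5 0 0.2 0 1; 0 0 0 0 0 0 1; 0 0 0 0 0 0 1",
)

```text
time: 11.38
eef_pos: [0.6475, -0.211, 0.0184]
tcp_rot: [0.99, 0.14, -0.003, -0.001]
contact_force: [0.4, -0.8, 0.7]
opening: 1.0
```

```bash
python3 -c "
from packs import *
st()
"
```

```text
t 11.38 pos [ 647.5 -211.    18.4] yawY -74.0 z [-0.006  0.    -1.   ] F [ 0.4 -0.8  0.7] op 1.0 q [-0.46  0.53  1.67 -0.    0.95  0.83]
```

jog_arm(
  targets="2.5 -0.5 -1.5 0 -0.3 0 1; 0 0 0 0 0 0 0.3; 0 0 0 0 0 0 0; 0 0 0 0 0 0 -1; 0 0 0 0 0 0 -1; 0 0 0 0 0 0 -1; 0 0 0 0 0 0 -1",
  force=40,
)

```text
time: 11.97
eef_pos: [0.6513, -0.2121, 0.018]
tcp_rot: [0.99, 0.14, 0.001, 0.0]
contact_force: [-0.2, -0.6, -0.6]
opening: 0.547
```

```bash
python3 -c "
from packs import *
st()
p=shot('scene','s9.png');cv2.imwrite('pics/s11.png',cv2.resize(p['pixels'][40:190,100:300],None,fx=4,fy=4,interpolation=cv2.INTER_CUBIC))"
```

```text
t 11.97 pos [ 651.3 -212.1   18. ] yawY -74.0 z [ 0.002 -0.001 -1.   ] F [-0.2 -0.6 -0.6] op 0.547 q [-0.46  0.54  1.66  0.    0.94  0.83]
```

View pics/s11.png

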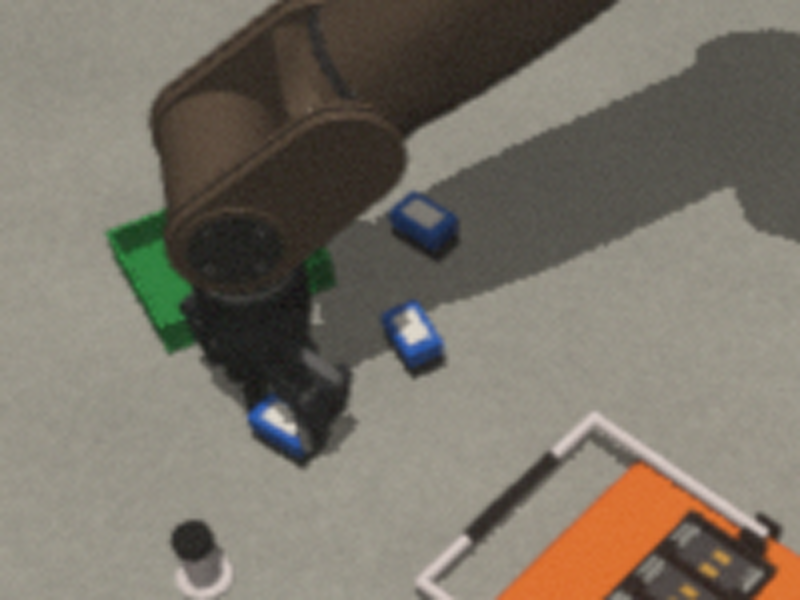

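jog_arm(
  targets="0 0 20 0 0 0 -1; 0 0 35 0 0 0 -1; -3 20 35 0 0 -2.5 -1; -7 38 10 0 0 -2.5 -1; -7 38 0 0 0 0 -1; -7 38 0 0 0 0 -1; -7 38 0 0 0 0 -1; -7 38 0 0 0 0 -1; -7 36 0 0 0 0 -1; -7 30 0 0 0 0 -1",
)

```text
time: 12.85
eef_pos: [0.5948, 0.0675, 0.1211]
tcp_rot: [0.996, 0.087, 0.002, -0.001]
contact_force: [0.2, -0.3, -0.7]
opening: 0.545
```

```bash
cat > lp.py <<'E'
from fit import *
def golds(p,c,v):
    hsv=cv2.cvtColor(p['pixels'],cv2.COLOR_BGR2HSV).astype(int)
    out=[]
    cs,sn=np.cos(v[2]),np.sin(v[2])
    for i,y in enumerate((-.054,-.018,.018,.054)):
        # window: 24mm(x) x 20mm(y) around bay centre
        pts=[]
        for dx,dy in((-.009,-.013),(.009,-.013),(.009,.013),(-.009,.013)):
            X=.01+dx;Y=y+dy;pts.append(proj(p,(v[0]+cs*X-sn*Y,v[1]+sn*X+cs*Y,.03)))
        m=np.zeros(hsv.shape[:2],np.uint8);cv2.fillPoly(m,[np.round(np.array(pts)).astype(np.int32)],1)
        w=np.clip((hsv[...,1]-90)/60.,0,1)*(hsv[...,2]>80)*(hsv[...,0]>14)*(hsv[...,0]<34)*m
        if w.sum()>6:
            ys,xs=np.nonzero(w);uv=((xs*w[ys,xs]).sum()/w.sum(),(ys*w[ys,xs]).sum()/w.sum())
            out.append((c,uv,(.01,y,.03)))
    return out
E
python3 -c "
from lp import *
st()
pt=shot('top');ps=shot('scene','s12.png')
v=[.5464,.0775,1.7614,0]
g=golds(pt,'t',v);h=golds(ps,'s',v)
for q in (g,h,g+h):
  if len(q)>1:
    w,r=fit(pt,ps,q);print(len(q),w,np.rad2deg(w[2]));
"
```

```text
t 12.85 pos [594.8  67.5 121.1] yawY -80.0 z [ 0.004  0.002 -1.   ] F [ 0.2 -0.3 -0.7] op 0.545 q [-0.06  0.23  1.86  0.    1.05  1.34]
4 [0.5473 0.0784 1.7641 0.1   ] 101.07714258458888
4 [0.5473 0.0784 1.7641 0.1   ] 101.07714258458888
```

jog_arm(
  targets="3 28 -15 0 0 1 -1; 0 0 0 0 0 0 -1; 0 0 0 0 0 0 -1",
)

```text
time: 13.2
eef_pos: [0.5972, 0.0986, 0.1059]
tcp_rot: [0.995, 0.1, 0.003, -0.0]
contact_force: [1.2, -0.3, -0.9]
opening: 0.547
```

```bash
python3 -c "
from lp import *
st()
pt=shot('top');ps=shot('scene','s12.png')
v=[.5464,.0775,1.7614,0]
g=golds(pt,'t',v);h=golds(ps,'s',v)
for q in (g,h,g+h):
  if len(q)>1:
    w,r=fit(pt,ps,q);print(len(q),w,np.rad2deg(w[2]));
"
```

```text
t 13.2 pos [597.2  98.6 105.9] yawY -78.5 z [ 0.005  0.001 -1.   ] F [ 1.2 -0.3 -0.9] op 0.547 q [-0.    0.26  1.85  0.    1.02  1.37]
2 [0.5441 0.078  1.7446 0.1   ] 99.95894186557229
2 [0.5441 0.078  1.7446 0.1   ] 99.95894186557229
```

jog_arm(
  targets="0.5 -1 -15 0 0 -0.5 -1; 0 0 -15 0 0 0 -1; 0 0 -8 0 0 0 -1; 0 0 0 0 0 0 -1; 0 0 0 0 0 0 -1",
)

```text
time: 13.72
eef_pos: [0.5997, 0.0914, 0.0685]
tcp_rot: [0.996, 0.091, 0.004, 0.0]
contact_force: [0.3, -0.1, -1.6]
opening: 0.544
```

```bash
python3 -c "
from lp import *
st()
p=shot('scene','s13.png');cv2.imwrite('pics/s13.png',cv2.resize(p['pixels'][140:260,190:350],None,fx=5,fy=5,interpolation=cv2.INTER_CUBIC))
p=shot('top');cv2.imwrite('pics/t13.png',cv2.resize(p['pixels'][140:260,190:350],None,fx=5,fy=5,interpolation=cv2.INTER_CUBIC))
"
```

```text
t 13.72 pos [599.7  91.4  68.5] yawY -79.5 z [ 0.008  0.    -1.   ] F [ 0.3 -0.1 -1.6] op 0.544 q [-0.02  0.32  1.86  0.    0.96  1.37]
```

View pics/s13.png

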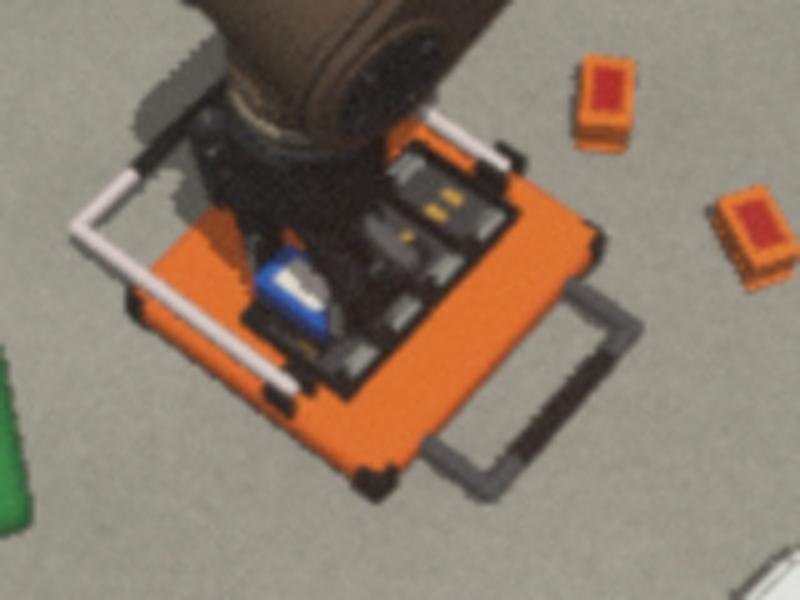

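jog_arm(
  targets="-1.5 6 0 0 0 0 -1; 0 0 0 0 0 0 -1; 0 0 0 0 0 0 -1; 0 0 0 0 0 0 -1",
)

```text
time: 14.15
eef_pos: [0.5999, 0.0982, 0.0718]
tcp_rot: [0.996, 0.092, 0.006, 0.0]
contact_force: [0.0, 0.5, -0.0]
opening: 0.548
```

```bash
python3 -c "
from lp import *
st()
"
```

```text
t 14.15 pos [599.9  98.2  71.8] yawY -79.5 z [ 0.013  0.001 -1.   ] F [ 0.   0.5 -0. ] op 0.548 q [-0.    0.31  1.86  0.    0.96  1.38]
```

jog_arm(
  targets="-1.5 -0.5 0 0 0.6 0.3 -1; 0 0 0 0 0 0 -1; 0 0 0 0 0 0 -1",
)

```text
time: 14.4
eef_pos: [0.5987, 0.0981, 0.0727]
tcp_rot: [0.995, 0.095, 0.002, -0.0]
contact_force: [-0.0, -0.1, -0.5]
opening: 0.549
```

```bash
python3 -c "
from lp import *
st()
"
```

```text
t 14.4 pos [598.7  98.1  72.7] yawY -79.1 z [ 0.003  0.001 -1.   ] F [-0.  -0.1 -0.5] op 0.549 q [-0.    0.31  1.86  0.    0.97  1.38]
```

Lower gradually and watch the force.

jog_arm(
  targets="-0.5 -0.3 -5 0 0 0 -1; 0 0 -4 0 0.2 0 -1; 0 0 -3 0 0 0 -1; 0 0 0 0 0 0 -1",
)

```text
time: 14.73
eef_pos: [0.5982, 0.0977, 0.0595]
tcp_rot: [0.995, 0.095, -0.0, -0.0]
contact_force: [-0.6, 0.5, -1.4]
opening: 0.549
```

```bash
python3 -c "
from lp import *
st()
p=shot('scene','s13.png');cv2.imwrite('pics/s14.png',cv2.resize(p['pixels'][140:260,190:350],None,fx=5,fy=5,interpolation=cv2.INTER_CUBIC))
"
```

```text
t 14.73 pos [598.2  97.7  59.5] yawY -79.1 z [-0.001  0.001 -1.   ] F [-0.6  0.5 -1.4] op 0.549 q [-0.01  0.33  1.86  0.    0.95  1.37]
```

View pics/s14.png

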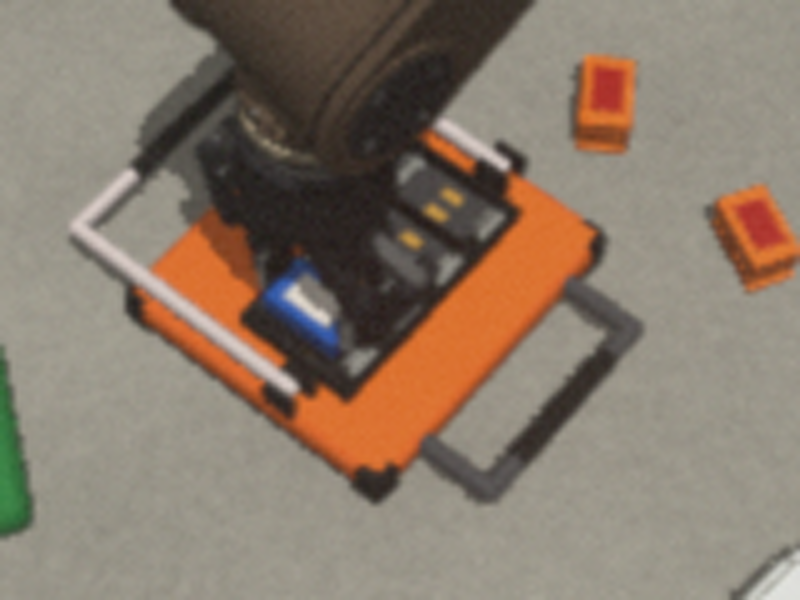

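jog_arm(
  targets="0 0 -3 0 0 0 -1; 0 0 -3 0 0 0 -1; 0 0 -3 0 0 0 -1",
)

```text
time: 15.03
eef_pos: [0.5991, 0.0979, 0.0521]
tcp_rot: [0.995, 0.095, 0.0, -0.0]
contact_force: [-1.7, -0.7, 1.9]
opening: 0.55
```

```bash
python3 -c "
from lp import *
st()
"
```

```text
t 15.03 pos [599.1  97.9  52.1] yawY -79.1 z [ 0.     0.001 -1.   ] F [-1.7 -0.7  1.9] op 0.55 q [-0.01  0.34  1.86  0.    0.94  1.37]
```

jog_arm(
  targets="0 0 -3 0 0 0 -1; 0 0 -3 0 0 0 -1; 0 0 -2 0 0 0 -1; 0 0 0 0 0 0 -1",
)

```text
time: 15.37
eef_pos: [0.599, 0.098, 0.0476]
tcp_rot: [0.995, 0.095, -0.002, -0.0]
contact_force: [-0.2, 0.7, -1.0]
opening: 0.545
```

```bash
python3 -c "
from lp import *
st()
"
```

```text
t 15.37 pos [599.   98.   47.6] yawY -79.1 z [-0.003  0.    -1.   ] F [-0.2  0.7 -1. ] op 0.545 q [-0.01  0.35  1.86  0.    0.93  1.37]
```

jog_arm(
  targets="0 0 -3 0 0 0 -1; 0 0 -3 0 0 0 -1",
)

```text
time: 15.53
eef_pos: [0.5992, 0.098, 0.0472]
tcp_rot: [0.995, 0.096, -0.004, -0.0]
contact_force: [-11.2, 0.1, 20.4]
opening: 0.546
```

```bash
python3 -c "
from lp import *
st()
"
```

```text
t 15.53 pos [599.2  98.   47.2] yawY -79.0 z [-0.008 -0.001 -1.   ] F [-11.2   0.1  20.4] op 0.546 q [-0.    0.36  1.86 -0.    0.94  1.37]
```

jog_arm(
  targets="0.5 0 1 0 0 0 -1; 0 0 0 0 0 0 0.4; 0 0 0 0 0 0 0.7; 0 0 0 0 0 0 1; 0 0 15 0 0 0 1; 0 0 30 0 0 0 1; 0 -10 35 0 0 0 1; -5 -36 20 0 0 0 1; -8 -38 0 0 0 0 1; -8 -38 0 0 0 0 1",
)

```text
time: 16.37
eef_pos: [0.5776, -0.0218, 0.1527]
tcp_rot: [0.995, 0.101, -0.003, 0.0]
contact_force: [0.9, -0.8, -0.5]
opening: 0.999
```

jog_arm(
  targets="-8 -38 0 0 0 0 1; -8 -38 0 0 0 0 1; -8 -38 0 0 0 -4 1; -8 -38 0 0 0 0 1; -5 -25 0 0 0 0 1; 0 0 0 0 0 0 1; 0 0 0 0 0 0 1; 0 0 0 0 0 0 1",
)

```text
time: 17.03
eef_pos: [0.5396, -0.2156, 0.1641]
tcp_rot: [0.998, 0.061, 0.005, 0.006]
contact_force: [0.4, -0.1, 1.0]
opening: 1.002
```

```bash
python3 -c "
from lp import *
from packs import packs
st()
pt=shot('top','t15.png');ps=shot('scene','s15.png')
packs('s',ps);packs('t',pt)
v=[.5464,.0775,1.7614,0]
g=golds(pt,'t',v);h=golds(ps,'s',v)
for q in (g,h,g+h):
  if len(q)>1:
    w,r=fit(pt,ps,q);print(len(q),w,np.rad2deg(w[2]));
"
```

```text
t 17.03 pos [ 539.6 -215.6  164.1] yawY -83.0 z [ 0.01  -0.011 -1.   ] F [ 0.4 -0.1  1. ] op 1.002 q [-0.55  0.14  1.88 -0.    1.11  0.9 ]
s 0.58 52 [ 531.3 -223.6] axis 80.0
s 0.51 79 [588.8  85.1] axis 101.5
t 0.73 46 [604.7  96.9] axis 102.4
3 [0.5478 0.076  1.7649 0.1   ] 101.12308233757435
3 [0.5467 0.0783 1.7678 0.1   ] 101.28661382556739
6 [0.5471 0.0773 1.7661 0.1   ] 101.19239005520248
```

View pics/s15.png

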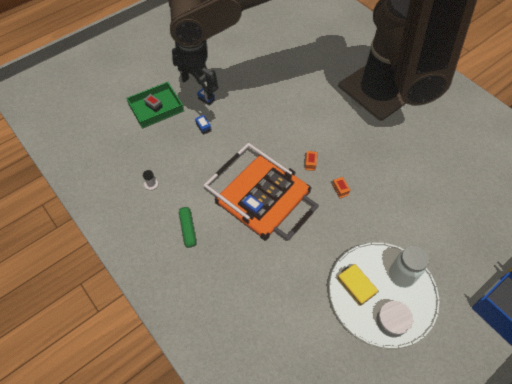

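View pics/t15.png

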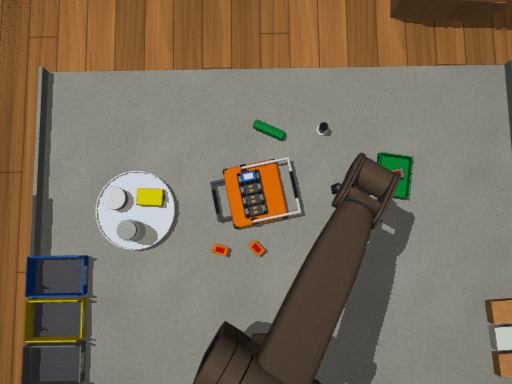

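jog_arm(
  targets="0 0 0 0.6 0.6 -6 1; 0 0 0 0 0 -6 1; 0 0 0 0 0 -6 1; 0 0 0 0 0 0 1; 0 0 0 0 0 0 1",
)

```text
time: 17.65
eef_pos: [0.5409, -0.2079, 0.1627]
tcp_rot: [0.995, -0.096, -0.002, -0.001]
contact_force: [-0.4, -0.4, -1.4]
opening: 1.001
```

```bash
python3 -c "
from lp import *
st()
"
```

```text
t 17.65 pos [ 540.9 -207.9  162.7] yawY -101.0 z [-0.004  0.003 -1.   ] F [-0.4 -0.4 -1.4] op 1.001 q [-0.54  0.15  1.87  0.    1.13  1.22]
```

jog_arm(
  targets="-9.5 -16.5 0 0 0 0 1; 0 0 -35 0 0 0 1; 0 0 -35 0 0 0 1; 0 0 -30 0 0 0 1; 0 0 0 0 0 0 1; 0 0 0 0 0 0 1",
)

```text
time: 18.15
eef_pos: [0.5344, -0.2225, 0.0636]
tcp_rot: [0.996, -0.085, 0.002, 0.001]
contact_force: [0.2, -1.2, 0.2]
opening: 0.997
```

```bash
python3 -c "
from lp import *
st()
"
```

```text
t 18.15 pos [ 534.4 -222.5   63.6] yawY -99.8 z [ 0.004 -0.002 -1.   ] F [ 0.2 -1.2  0.2] op 0.997 q [-0.57  0.27  1.93  0.    0.94  1.17]
```

jog_arm(
  targets="-4 -2 -15 0 0.2 -1 1; 0 0 -15 0 0 0 1; 0 0 -12 0 0.2 0 1; 0 0 0 0 0 0 1; 0 0 0 0 0 0 1",
)

```text
time: 18.57
eef_pos: [0.5337, -0.2262, 0.0251]
tcp_rot: [0.996, -0.093, 0.002, 0.004]
contact_force: [1.0, -0.9, -0.2]
opening: 0.998
```

```bash
python3 -c "
from lp import *
st()
p=shot('scene');cv2.imwrite('pics/s16.png',cv2.resize(p['pixels'][40:190,100:300],None,fx=4,fy=4,interpolation=cv2.INTER_CUBIC))"
```

```text
t 18.57 pos [ 533.7 -226.2   25.1] yawY -100.7 z [ 0.004 -0.008 -1.   ] F [ 1.  -0.9 -0.2] op 0.998 q [-0.57  0.33  1.94 -0.01  0.86  1.19]
```

View pics/s16.png

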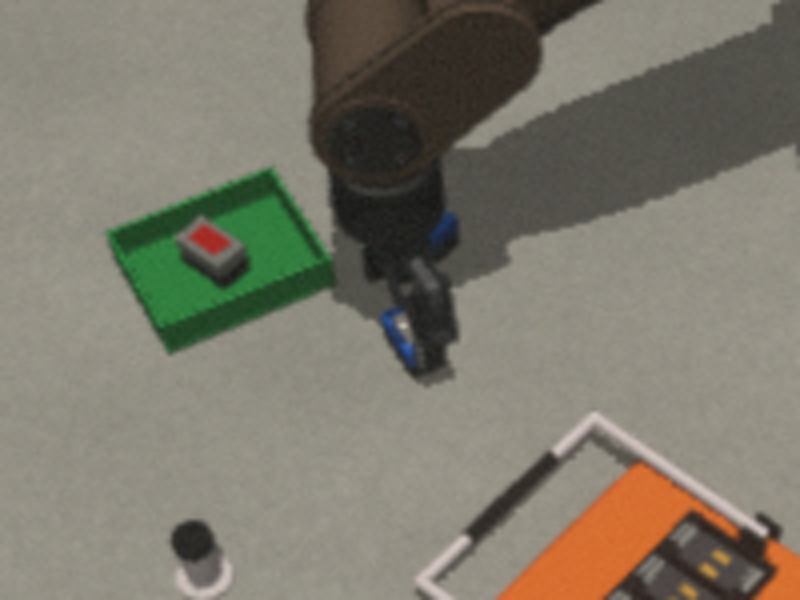

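jog_arm(
  targets="-2 1.5 -7 0.4 0.3 0 1; 0 0 0 0 0 0 1; 0 0 0 0 0 0 1",
)

```text
time: 18.87
eef_pos: [0.5331, -0.2255, 0.0201]
tcp_rot: [0.996, -0.093, 0.001, 0.001]
contact_force: [0.5, -0.2, 0.3]
opening: 1.0
```

```bash
python3 -c "
from lp import *
st()
"
```

```text
t 18.87 pos [ 533.1 -225.5   20.1] yawY -100.6 z [ 0.002 -0.002 -1.   ] F [ 0.5 -0.2  0.3] op 1.0 q [-0.57  0.34  1.94 -0.    0.86  1.18]
```

jog_arm(
  targets="-1.7 1 -2.5 0 0.1 0 1; 0 0 0 0 0 0 0.4; 0 0 0 0 0 0 0; 0 0 0 0 0 0 -1; 0 0 0 0 0 0 -1; 0 0 0 0 0 0 -1; 0 0 0 0 0 0 -1",
)

```text
time: 19.45
eef_pos: [0.5322, -0.225, 0.019]
tcp_rot: [0.996, -0.093, 0.001, 0.002]
contact_force: [-0.2, -0.8, -0.1]
opening: 0.547
```

```bash
python3 -c "
from lp import *
st()
"
```

```text
t 19.45 pos [ 532.2 -225.    19. ] yawY -100.6 z [ 0.003 -0.004 -1.   ] F [-0.2 -0.8 -0.1] op 0.547 q [-0.57  0.34  1.94 -0.    0.85  1.18]
```

jog_arm(
  targets="0 0 20 0 0 0 -1; 0 0 35 0 0 0 -1; 0 10 35 0 0 0 -1; 2 36 10 0 0 4 -1; 4 38 0 0 0 4 -1; 4 38 0 0 0 4 -1; 4 38 0 0 0 4 -1; 4 38 0 0 0 4 -1; 4 38 0 0 0 2 -1; 4 35 0 0 0 0 -1",
)

```text
time: 20.28
eef_pos: [0.5556, 0.0507, 0.1227]
tcp_rot: [0.995, 0.101, 0.002, 0.003]
contact_force: [1.3, -0.3, -0.5]
opening: 0.547
```

```bash
python3 -c "
from lp import *
st()
"
```

```text
t 20.28 pos [555.6  50.7 122.7] yawY -78.4 z [ 0.004 -0.005 -1.   ] F [ 1.3 -0.3 -0.5] op 0.547 q [-0.09  0.14  1.95 -0.01  1.04  1.28]
```

jog_arm(
  targets="6 36 -15 0 0 0 -1; 0 0 0 0 0 0 -1; 0 0 0 0 0 0 -1; 0 0 -15 0 0 0 -1; 0 0 0 0 0 0 -1; 0 0 0 0 0 0 -1",
)

```text
time: 20.78
eef_pos: [0.561, 0.0953, 0.0921]
tcp_rot: [0.994, 0.106, 0.002, 0.002]
contact_force: [-0.4, 0.5, -0.8]
opening: 0.547
```

```bash
python3 -c "
from lp import *
st()
"
```

```text
t 20.78 pos [561.   95.3  92.1] yawY -77.8 z [ 0.005 -0.003 -1.   ] F [-0.4  0.5 -0.8] op 0.547 q [-0.01  0.21  1.94 -0.    0.98  1.35]
```

jog_arm(
  targets="1.5 -2.5 -12 0.1 0.2 -1 -1; 0 0 0 0 0 0 -1; 0 0 -8 0 0 0 -1; 0 0 0 0 0 0 -1; 0 0 0 0 0 0 -1",
)

```text
time: 21.2
eef_pos: [0.5638, 0.0886, 0.0719]
tcp_rot: [0.996, 0.094, 0.001, 0.001]
contact_force: [-0.2, -0.4, -1.1]
opening: 0.545
```

```bash
python3 -c "
from lp import *
st()
p=shot('scene');cv2.imwrite('pics/s17.png',cv2.resize(p['pixels'][140:260,190:350],None,fx=5,fy=5,interpolation=cv2.INTER_CUBIC))
"
```

```text
t 21.2 pos [563.8  88.6  71.9] yawY -79.2 z [ 0.003 -0.002 -1.   ] F [-0.2 -0.4 -1.1] op 0.545 q [-0.02  0.24  1.95 -0.    0.95  1.36]
```

View pics/s17.png

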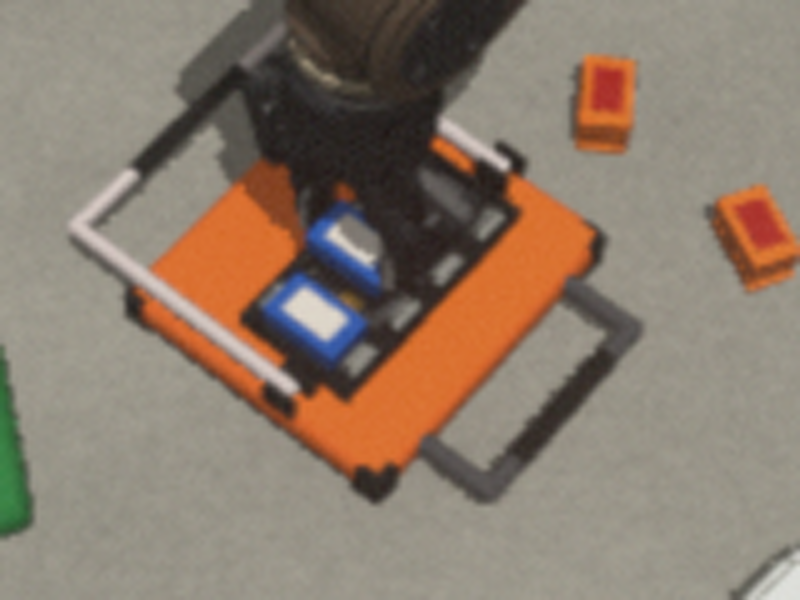

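jog_arm(
  targets="-0.5 2.2 0 0 0 0.2 -1; 0 0 0 0 0 0 -1; 0 0 -4 0 0 0 -1; 0 0 -4 0 0.1 0 -1; 0 0 0 0 0 0 -1",
)

```text
time: 21.67
eef_pos: [0.5635, 0.0913, 0.064]
tcp_rot: [0.995, 0.096, 0.001, 0.001]
contact_force: [-0.6, 0.1, -1.6]
opening: 0.545
```

```bash
python3 -c "
from lp import *
st()
"
```

```text
t 21.67 pos [563.5  91.3  64. ] yawY -79.0 z [ 0.002 -0.002 -1.   ] F [-0.6  0.1 -1.6] op 0.545 q [-0.02  0.26  1.95 -0.    0.93  1.36]
```

jog_arm(
  targets="0 0 -3 0 0 0 -1; 0 0 -3 0 0 0 -1; 0 0 -3 0 0 0 -1; 0 0 -3 0 0 0 -1; 0 0 -3 0 0 0 -1",
)

```text
time: 22.08
eef_pos: [0.5643, 0.0914, 0.0491]
tcp_rot: [0.995, 0.096, 0.002, 0.001]
contact_force: [-0.0, -0.0, -0.4]
opening: 0.546
```

```bash
python3 -c "
from lp import *
st()
"
```

```text
t 22.08 pos [564.3  91.4  49.1] yawY -79.0 z [ 0.004 -0.002 -1.   ] F [-0.  -0.  -0.4] op 0.546 q [-0.02  0.28  1.95 -0.    0.91  1.36]
```

jog_arm(
  targets="0 0 -3 0 0 0 -1; 0 0 -3 0 0 0 -1",
)

```text
time: 22.25
eef_pos: [0.5646, 0.0914, 0.0487]
tcp_rot: [0.995, 0.096, -0.001, 0.001]
contact_force: [-12.1, -0.4, 21.7]
opening: 0.546
```

```bash
python3 -c "
from lp import *
st()
"
```

```text
t 22.25 pos [564.6  91.4  48.7] yawY -78.9 z [-0.002 -0.003 -1.   ] F [-12.1  -0.4  21.7] op 0.546 q [-0.02  0.28  1.95 -0.    0.91  1.36]
```

jog_arm(
  targets="0.5 0 1 0 0 0 -1; 0 0 0 0 0 0 0.4; 0 0 0 0 0 0 0.7; 0 0 0 0 0 0 1; 0 0 15 0 0 0 1; 0 0 30 0 0 0 1; 0 -10 35 0 0 0 1; -8 -36 20 0 0 0 1; -10 -38 0 0 0 0 1; -10 -38 0 0 0 0 1",
)

```text
time: 23.08
eef_pos: [0.5351, -0.0285, 0.1496]
tcp_rot: [0.995, 0.102, -0.002, 0.001]
contact_force: [1.0, -0.2, -0.1]
opening: 1.0
```

jog_arm(
  targets="-10 -38 0 0 0 0 1; -10 -38 0 0 0 0 1; -10 -38 0 0 0 2 1; -10 -38 0 0 0 2 1; -10 -38 0 0 0 0 1; -10 -38 0 0 0 0 1; -10 -30 0 0 0 0 1; 0 0 0 0 0 0 1; 0 0 0 0 0 0 1",
)

```text
time: 23.83
eef_pos: [0.4593, -0.3057, 0.1499]
tcp_rot: [0.991, 0.135, 0.002, 0.005]
contact_force: [-0.5, -0.2, -1.1]
opening: 1.0
```

```bash
python3 -c "
from lp import *
from packs import packs
st()
pt=shot('top');ps=shot('scene','s18.png')
packs('s',ps);packs('t',pt)
v=[.5464,.0775,1.7614,0]
g=golds(pt,'t',v);h=golds(ps,'s',v)
for q in (g,h,g+h):
  if len(q)>1:
    w,r=fit(pt,ps,q);print(len(q),w,np.rad2deg(w[2]));
"
```

```text
t 23.83 pos [ 459.3 -305.7  149.9] yawY -74.4 z [ 0.005 -0.009 -1.   ] F [-0.5 -0.2 -1.1] op 1.0 q [-0.77  0.09  1.96 -0.    1.08  0.53]
s 0.76 43 [ 458.7 -309.8] axis 103.3
s 0.68 76 [589.1  85. ] axis 100.9
s 0.48 94 [559.   79.4] axis 11.4
t 0.65 47 [568.4  89.6] axis 95.2
t 0.49 47 [604.9  96.9] axis 102.8
2 [0.548  0.0758 1.7596 0.1   ] 100.81603732882287
2 [0.546  0.0789 1.7872 0.1   ] 102.39664747923054
4 [0.5469 0.0771 1.7659 0.1   ] 101.17899288032407
```

View pics/s18.png

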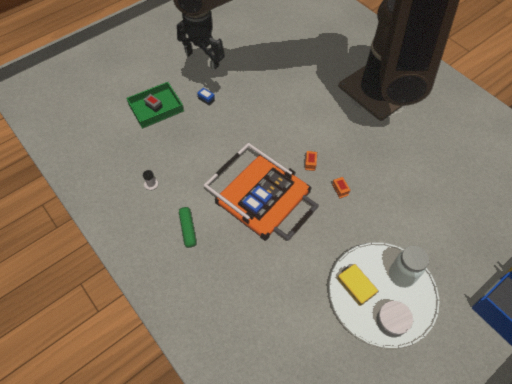

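jog_arm(
  targets="0 -5 -30 0.4 0.3 0 1; 0 0 -35 0 0 0 1; 0 0 -30 0 0 0 1; 0 0 0 0 0 0 1; 0 0 0 0 0 0 1",
)

```text
time: 24.45
eef_pos: [0.4653, -0.3031, 0.056]
tcp_rot: [0.99, 0.143, 0.003, 0.004]
contact_force: [0.5, 0.5, 0.5]
opening: 0.999
```

```bash
python3 -c "
from lp import *
st()
"
```

```text
t 24.45 pos [ 465.3 -303.1   56. ] yawY -73.5 z [ 0.007 -0.007 -1.   ] F [0.5 0.5 0.5] op 0.999 q [-0.76  0.23  1.99 -0.    0.9   0.52]
```

jog_arm(
  targets="-6.5 -8 0 0.4 0.4 -1 1; 0 0 -15 0 0 0 1; 0 0 -12 0 0.1 0 1; 0 0 0 0 0 0 1; 0 0 0 0 0 0 1",
)

```text
time: 24.87
eef_pos: [0.4625, -0.3135, 0.0361]
tcp_rot: [0.991, 0.136, 0.002, 0.004]
contact_force: [-0.2, 0.1, -0.6]
opening: 0.997
```

```bash
python3 -c "
from lp import *
st()
p=shot('scene');cv2.imwrite('pics/s19.png',cv2.resize(p['pixels'][40:190,100:300],None,fx=4,fy=4,interpolation=cv2.INTER_CUBIC))"
```

```text
t 24.87 pos [ 462.5 -313.5   36.1] yawY -74.4 z [ 0.004 -0.007 -1.   ] F [-0.2  0.1 -0.6] op 0.997 q [-0.78  0.27  1.99 -0.    0.87  0.52]
```

View pics/s19.png

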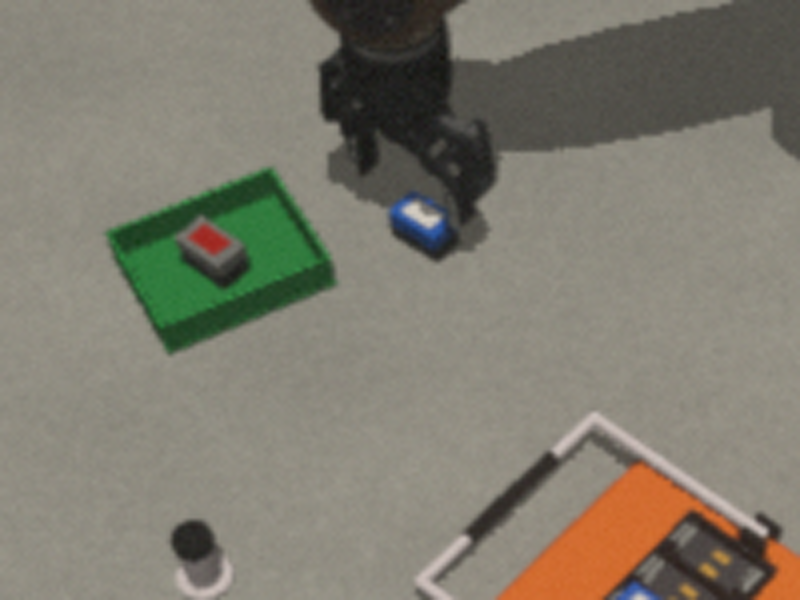

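jog_arm(
  targets="-3.5 2 0 0.4 0.2 0 1; 0 0 -10 0 0 0 1; 0 0 -6 0 0 0 1; 0 0 0 0 0 0 1; 0 0 0 0 0 0 1",
)

```text
time: 25.33
eef_pos: [0.4601, -0.3131, 0.022]
tcp_rot: [0.991, 0.135, 0.002, 0.002]
contact_force: [0.3, 0.7, 0.8]
opening: 1.0
```

```bash
python3 -c "
from lp import *
st()
"
```

```text
t 25.33 pos [ 460.1 -313.1   22. ] yawY -74.4 z [ 0.004 -0.003 -1.   ] F [0.3 0.7 0.8] op 1.0 q [-0.78  0.3   2.    0.    0.85  0.52]
```

jog_arm(
  targets="-1.5 1.5 -4 0.1 0.1 0 1; 0 0 0 0 0 0 0.4; 0 0 0 0 0 0 0; 0 0 0 0 0 0 -1; 0 0 0 0 0 0 -1; 0 0 0 0 0 0 -1; 0 0 0 0 0 0 -1",
)

```text
time: 25.92
eef_pos: [0.4586, -0.3115, 0.0177]
tcp_rot: [0.991, 0.135, 0.001, 0.001]
contact_force: [0.1, 0.0, -0.9]
opening: 0.551
```

```bash
python3 -c "
from lp import *
st()
"
```

```text
t 25.92 pos [ 458.6 -311.5   17.7] yawY -74.4 z [ 0.003 -0.002 -1.   ] F [ 0.1  0.  -0.9] op 0.551 q [-0.78  0.3   2.    0.    0.84  0.52]
```

jog_arm(
  targets="0 0 20 0 0 0 -1; 0 0 35 0 0 0 -1; 5 10 35 0 0 0 -1; 8 36 10 0 0 -2 -1; 7 38 0 0 0 -2 -1; 7 38 0 0 0 0 -1; 7 38 0 0 0 0 -1; 7 38 0 0 0 0 -1; 7 38 0 0 0 0 -1; 7 38 0 0 0 0 -1",
)

```text
time: 26.75
eef_pos: [0.5127, -0.0328, 0.123]
tcp_rot: [0.996, 0.092, 0.004, 0.001]
contact_force: [-0.1, -0.7, -0.8]
opening: 0.542
```

jog_arm(
  targets="6 36 0 0 0 0 -1; 4 20 0 0 0 0 -1; 0 0 0 0 0 0 -1; 0 0 0 0 0 0 -1",
)

```text
time: 27.08
eef_pos: [0.5219, 0.0335, 0.1227]
tcp_rot: [0.995, 0.097, 0.004, 0.0]
contact_force: [-0.3, -0.4, 0.1]
opening: 0.546
```

```bash
python3 -c "
from lp import *
st()
"
```

```text
t 27.08 pos [521.9  33.5 122.7] yawY -78.9 z [ 0.008 -0.    -1.   ] F [-0.3 -0.4  0.1] op 0.546 q [-0.13  0.07  2.04  0.    1.03  1.25]
```

jog_arm(
  targets="4 25 0 0 0.2 0 -1; 2 25 0 0 0 0 -1; 0 0 0 0 0 0 -1; 0 0 -20 0 0 0 -1; 0 0 -15 0 0 0 -1; 0 0 -10 0 0 0 -1; 0 0 0 0 0 0 -1; 0 0 0 0 0 0 -1",
)

```text
time: 27.75
eef_pos: [0.5286, 0.0759, 0.0763]
tcp_rot: [0.996, 0.093, 0.002, 0.002]
contact_force: [0.2, 1.2, -0.6]
opening: 0.55
```

```bash
python3 -c "
from lp import *
st()
"
```

```text
t 27.75 pos [528.6  75.9  76.3] yawY -79.4 z [ 0.005 -0.004 -1.   ] F [ 0.2  1.2 -0.6] op 0.55 q [-0.05  0.16  2.03 -0.    0.94  1.34]
```

jog_arm(
  targets="-0.5 8 0 0.2 0.3 0.2 -1; 0 0 0 0 0 0 -1; 0 0 -4 0 0 0 -1; 0 0 0 0 0 0 -1; 0 0 0 0 0 0 -1",
)

```text
time: 28.17
eef_pos: [0.5299, 0.0827, 0.0746]
tcp_rot: [0.996, 0.093, 0.002, 0.0]
contact_force: [0.2, 0.0, 0.2]
opening: 0.546
```

```bash
python3 -c "
from lp import *
st()
"
```

```text
t 28.17 pos [529.9  82.7  74.6] yawY -79.3 z [ 0.003 -0.001 -1.   ] F [0.2 0.  0.2] op 0.546 q [-0.03  0.17  2.03 -0.    0.94  1.35]
```

jog_arm(
  targets="-1.3 1.2 -4 0 0.1 0.3 -1; 0 0 -4 0 0 0 -1; 0 0 -4 0 0 0 -1; 0 0 0 0 0 0 -1",
)

```text
time: 28.5
eef_pos: [0.5289, 0.0843, 0.0623]
tcp_rot: [0.995, 0.097, 0.002, 0.001]
contact_force: [0.3, 0.1, -0.8]
opening: 0.549
```

```bash
python3 -c "
from lp import *
st()
"
```

```text
t 28.5 pos [528.9  84.3  62.3] yawY -78.9 z [ 0.003 -0.001 -1.   ] F [ 0.3  0.1 -0.8] op 0.549 q [-0.03  0.19  2.04 -0.    0.92  1.35]
```

jog_arm(
  targets="-0.5 0 -3 0 0 0 -1; 0 0 -3 0 0 0 -1; 0 0 -3 0 0 0 -1; 0 0 -3 0 0 0 -1; 0 0 -3 0 0 0 -1",
)

```text
time: 28.92
eef_pos: [0.5277, 0.084, 0.0488]
tcp_rot: [0.995, 0.098, -0.001, 0.001]
contact_force: [-0.5, 2.0, -1.7]
opening: 0.545
```

```bash
python3 -c "
from lp import *
st()
"
```

```text
t 28.92 pos [527.7  84.   48.8] yawY -78.8 z [-0.002 -0.002 -1.   ] F [-0.5  2.  -1.7] op 0.545 q [-0.03  0.21  2.04 -0.    0.89  1.35]
```

jog_arm(
  targets="0 0 -3 0 0 0 -1; 0 0 -3 0 0 0 -1; 0 0 -1 0 0 0 -1",
)

```text
time: 29.17
eef_pos: [0.5279, 0.0841, 0.0476]
tcp_rot: [0.995, 0.098, -0.004, 0.001]
contact_force: [-1.2, -0.4, -0.1]
opening: 0.544
```

```bash
python3 -c "
from lp import *
st()
"
```

```text
t 29.17 pos [527.9  84.1  47.6] yawY -78.7 z [-0.008 -0.002 -1.   ] F [-1.2 -0.4 -0.1] op 0.544 q [-0.03  0.22  2.03 -0.    0.9   1.35]
```

jog_arm(
  targets="0 0 1 0 0 0 -1; 0 0 0 0 0 0 0.4; 0 0 0 0 0 0 0.7; 0 0 0 0 0 0 1; 0 0 15 0 0 0 1; 0 0 30 0 0 0 0.5; 6 -20 35 0 0 0 0; 8 -36 20 0 0 0 -0.3; 8 -36 0 0 0 0 -0.3; 8 -30 0 0 0 0 -0.3",
)

```text
time: 30.0
eef_pos: [0.555, -0.0367, 0.1483]
tcp_rot: [0.995, 0.103, -0.006, 0.0]
contact_force: [0.0, 0.3, -0.1]
opening: 0.35
```

```bash
python3 -c "
from lp import *
st()
ps=shot('scene')
pt=shot('top')
cv2.imwrite('pics/s20.png',cv2.resize(ps['pixels'][130:260,190:350],None,fx=4.6,fy=4.6,interpolation=cv2.INTER_CUBIC))
cv2.imwrite('pics/t20.png',cv2.resize(pt['pixels'][140:260,190:350],None,fx=5,fy=5,interpolation=cv2.INTER_CUBIC))
v=[.5464,.0775,1.7614,0]
g=golds(pt,'t',v);h=golds(ps,'s',v);print(g,h)
"
```

```text
t 30.0 pos [555.  -36.7 148.3] yawY -78.2 z [-0.012 -0.002 -1.   ] F [ 0.   0.3 -0.1] op 0.35 q [-0.25  0.12  1.93 -0.01  1.1   1.12]
[('t', (np.float64(255.01435406698567), np.float64(209.19904306220099)), (0.01, 0.054, 0.03))] [('s', (np.float64(279.16111111111115), np.float64(179.7388888888889)), (0.01, 0.054, 0.03))]
```

View pics/s20.png

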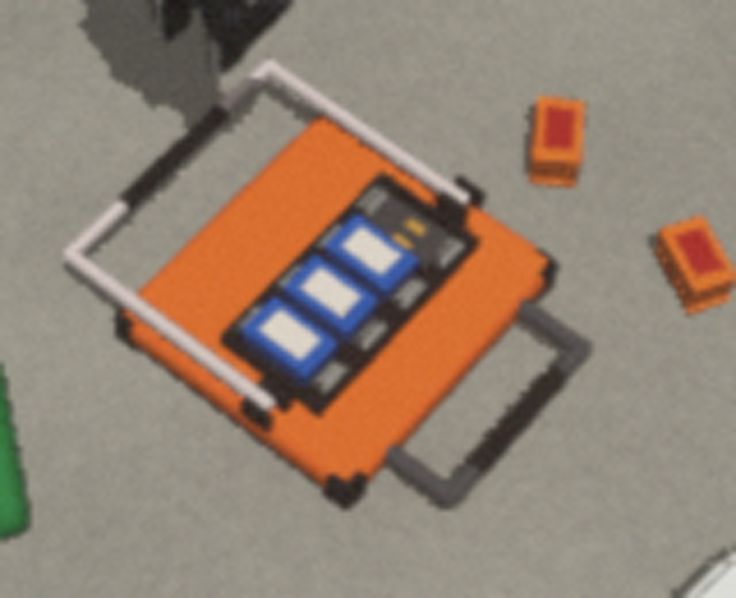

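View pics/t20.png

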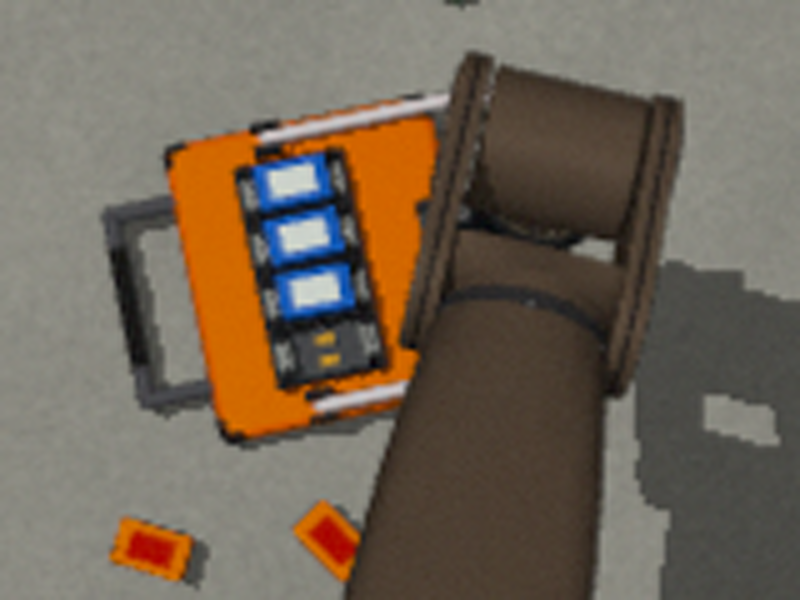

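jog_arm(
  targets="16 -11 0 0.1 -0.7 -0.8 -0.3; 0 0 0 0 0 0 -0.3; 0 0 -30 0 0 0 -0.3; 0 0 -30 0 0 0 -0.3; 0 0 0 0 0 0 -0.3; 0 0 0 0 0 0 -0.3",
)

```text
time: 30.6
eef_pos: [0.5723, -0.0489, 0.0864]
tcp_rot: [0.996, 0.092, 0.001, -0.0]
contact_force: [0.2, 0.7, 0.6]
opening: 0.347
```

```bash
python3 -c "
from lp import *
st()
"
```

```text
t 30.6 pos [572.3 -48.9  86.4] yawY -79.5 z [ 0.003  0.001 -1.   ] F [0.2 0.7 0.6] op 0.347 q [-0.26  0.23  1.93  0.    0.98  1.12]
```

jog_arm(
  targets="0 0.5 -25 0 0 0.4 -0.3; 0 0 0 0 0 0 -0.3; 0 0 0 0 0 0 -0.3; 0 0 0 0 0 0 -0.3",
)

```text
time: 30.93
eef_pos: [0.5731, -0.0461, 0.0649]
tcp_rot: [0.995, 0.096, 0.002, -0.0]
contact_force: [-1.2, 0.0, 0.6]
opening: 0.345
```

```bash
python3 -c "
from lp import *
st()
ps=shot('scene')
cv2.imwrite('pics/s21.png',cv2.resize(ps['pixels'][100:230,170:330],None,fx=4.6,fy=4.6,interpolation=cv2.INTER_CUBIC))
"
```

```text
t 30.93 pos [573.1 -46.1  64.9] yawY -78.9 z [ 0.004  0.001 -1.   ] F [-1.2  0.   0.6] op 0.345 q [-0.26  0.26  1.94  0.    0.94  1.12]
```

View pics/s21.png

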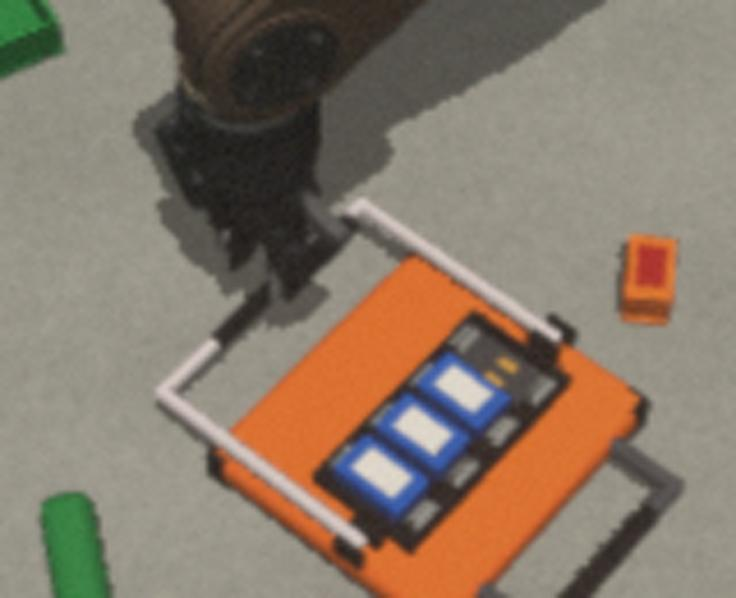

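jog_arm(
  targets="-1 -2 -10 0 0.2 0 -0.3; 0 0 -12 0 0 0 -0.3; 0 0 -12 0 0 0 -0.3; 0 0 0 0 0 0 -0.3; 0 0 0 0 0 0 -0.3",
)

```text
time: 31.4
eef_pos: [0.5758, -0.0492, 0.0334]
tcp_rot: [0.995, 0.096, 0.005, 0.001]
contact_force: [-0.4, -0.1, 0.1]
opening: 0.35
```

```bash
python3 -c "
from lp import *
st()
ps=shot('scene')
cv2.imwrite('pics/s21.png',cv2.resize(ps['pixels'][100:230,170:330],None,fx=4.6,fy=4.6,interpolation=cv2.INTER_CUBIC))
"
```

```text
t 31.4 pos [575.8 -49.2  33.4] yawY -78.9 z [ 0.011 -0.002 -1.   ] F [-0.4 -0.1  0.1] op 0.35 q [-0.26  0.31  1.94  0.    0.87  1.12]
```

View pics/s21.png

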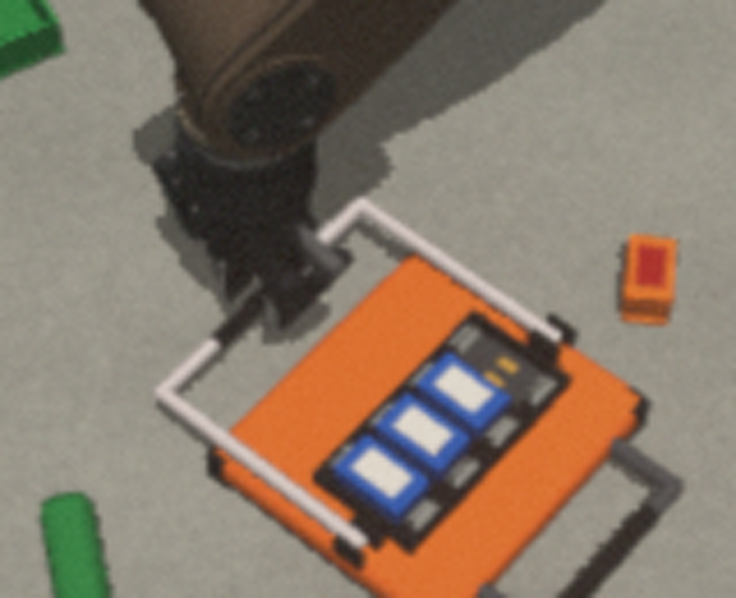

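Straddling the bar. Down a bit more and close lightly.

jog_arm(
  targets="-2 0.5 -10 0 0.6 0 -0.3; 0 0 0 0 0 0 -0.3; 0 0 0 0 0 0 -0.7; 0 0 0 0 0 0 -1; 0 0 0 0 0 0 -1; 0 0 0 0 0 0 -1; 0 0 0 0 0 0 -1",
  force=20,
)

```text
time: 32.03
eef_pos: [0.5728, -0.0486, 0.0217]
tcp_rot: [0.995, 0.096, -0.002, 0.001]
contact_force: [-0.4, 1.0, -0.6]
opening: 0.107
```

```bash
python3 -c "
from lp import *
st()
"
```

```text
t 32.03 pos [572.8 -48.6  21.7] yawY -78.9 z [-0.003 -0.001 -1.   ] F [-0.4  1.  -0.6] op 0.107 q [-0.26  0.33  1.94 -0.    0.87  1.12]
```

jog_arm(
  targets="0 0.5 13 0 0 0 -1; -0.3 1.7 13 0 0 0 -1; -0.5 2.8 12.8 0 0 0 -1; -0.8 3.8 12.5 0 0 0 -1; -1 4.9 12 0 0 0 -1; -1.2 5.9 11.7 0 0 0 -1; 0 0 0 0 0 0 -1",
)

```text
time: 32.62
eef_pos: [0.5678, -0.0251, 0.1049]
tcp_rot: [0.995, 0.096, -0.001, -0.001]
contact_force: [-0.5, 1.3, -0.8]
opening: 0.107
```

```bash
cat > arc.py <<'E'
from lp import *
s=get_state();e=s['eef_pos'];f=np.array([-.194,.981]);H=np.array([.5728,-.0486])+.15*f
d=(e[:2]-H)@f;z=e[2]-.0217
print('r',np.hypot(d,z)*1000,'phi',np.degrees(np.arctan2(z,-d)),'side',(e[:2]-H)@np.array([.981,.194])*1000)
st()
E
python3 arc.py
```

```text
r 150.97336801917822 phi 33.45791007769024 side -0.34893503424397426
t 32.62 pos [567.8 -25.1 104.9] yawY -79.0 z [-0.002  0.002 -1.   ] F [-0.5  1.3 -0.8] op 0.107 q [-0.22  0.19  1.94  0.    1.02  1.15]
```

jog_arm(
  targets="-1.5 7.5 10.6 0 0 0 -1; -1.7 8.4 9.9 0 0 0 -1; -1.8 9.2 9.1 0 0 0 -1; -2 10 8.2 0 0 0 -1; -2.1 10.7 7.3 0 0 0 -1; 0 0 0 0 0 0 -1; 0 0 0 0 0 0 -1",
)

```text
time: 33.2
eef_pos: [0.5575, 0.0261, 0.156]
tcp_rot: [0.995, 0.097, 0.0, 0.0]
contact_force: [1.3, -0.2, -3.2]
opening: 0.109
```

```bash
python3 arc.py
```

```text
r 153.1761560206109 phi 61.23021176056262 side -0.4916736658172202
t 33.2 pos [557.5  26.1 156. ] yawY -78.9 z [ 0. -0. -1.] F [ 1.3 -0.2 -3.2] op 0.109 q [-0.13  0.11  1.93 -0.    1.1   1.24]
```

jog_arm(
  targets="-1.2 6 1.3 0 0 0 -1; -1.2 6 2 0 0 0 -1; -1 5 2 0 0 0 -1; 0 0 0 0 0 0 -1",
)

```text
time: 33.53
eef_pos: [0.5547, 0.0417, 0.1639]
tcp_rot: [0.995, 0.097, 0.0, 0.003]
contact_force: [-1.0, -0.3, 0.7]
opening: 0.109
```

```bash
python3 arc.py
```

```text
r 153.4955332234868 phi 67.84892246992135 side -0.27470620182655014
t 33.53 pos [554.7  41.7 163.9] yawY -78.9 z [ 0.001 -0.006 -1.   ] F [-1.  -0.3  0.7] op 0.109 q [-0.1   0.09  1.93 -0.01  1.12  1.28]
```

jog_arm(
  targets="-0.7 3.5 1.2 0 0 0 -1; -0.7 3.5 1 0 0 0 -1; 0 0 0 0 0 0 -1",
)

```text
time: 33.78
eef_pos: [0.5536, 0.0478, 0.1666]
tcp_rot: [0.995, 0.097, 0.001, 0.005]
contact_force: [0.7, -4.0, -1.5]
opening: 0.106
```

```bash
python3 arc.py; python3 -c "
from lp import *
ps=shot('scene')
cv2.imwrite('pics/s22.png',cv2.resize(ps['pixels'][100:230,170:330],None,fx=4.6,fy=4.6,interpolation=cv2.INTER_CUBIC))
"
```

```text
r 153.8208875739748 phi 70.37569991372351 side -0.16542590127632523
t 33.78 pos [553.6  47.8 166.6] yawY -78.9 z [ 0.002 -0.01  -1.   ] F [ 0.7 -4.  -1.5] op 0.106 q [-0.09  0.09  1.93 -0.01  1.12  1.29]
```

View pics/s22.png

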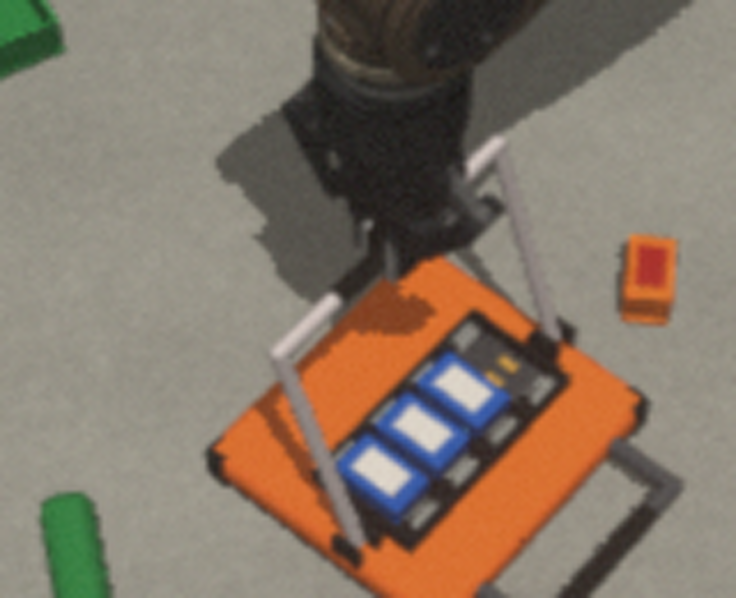

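jog_arm(
  targets="0 0 0 0 0 0 -0.6; 0 0 0 0 0 0 -0.3; 0 0 0 0 0 0 -0.3; 0 0 20 0 0 0 -0.3; 0 0 30 0 0 0 -0.3; 0 0 35 0 0 0 -0.3; -5 37 0 0 0 0 -0.3; -5 37 0 0 0 0 -0.3; -5 37 0 0 0 0 -0.3; -5 30 0 0 0 0 -0.2",
)

```text
time: 34.67
eef_pos: [0.5316, 0.1931, 0.2523]
tcp_rot: [0.996, 0.09, -0.001, -0.003]
contact_force: [0.2, -0.4, -0.5]
opening: 0.402
```

```bash
python3 -c "
from lp import *
st()
ps=shot('scene');pt=shot('top')
cv2.imwrite('pics/s23.png',cv2.resize(ps['pixels'][120:250,180:340],None,fx=4.6,fy=4.6,interpolation=cv2.INTER_CUBIC))
cv2.imwrite('pics/t23.png',cv2.resize(pt['pixels'][140:260,190:350],None,fx=5,fy=5,interpolation=cv2.INTER_CUBIC))
for n,p in(('s',ps),('t',pt)):
  for d in mark_of('light_handle',p)[:2]+mark_of('light_foot',p)[:2]+mark_of('kickstand_bar',p)[:2]+mark_of('turntable',p)[:1]: print(n,d['p'],d['uv'],at_z(p,d['uv'],.022))
"
```

```text
t 34.67 pos [531.6 193.1 252.3] yawY -79.7 z [-0.003  0.006 -1.   ] F [ 0.2 -0.4 -0.5] op 0.402 q [0.17 0.03 1.83 0.01 1.29 1.56]
s 0.79 [304.0, 222.2] [0.5196 0.2138 0.022 ]
s 0.71 [389.4, 323.4] [0.542  0.5324 0.022 ]
s 0.8 [235.3, 171.8] [ 0.5629 -0.023   0.022 ]
s 0.6 [254.5, 155.2] [ 0.4857 -0.0335  0.022 ]
s 0.84 [380.7, 292.8] [0.5039 0.4697 0.022 ]
t 0.57 [218.6, 202.7] [0.5171 0.1948 0.022 ]
t 0.8 [279.5, 183.3] [ 0.5784 -0.0065  0.022 ]
t 0.84 [260.5, 185.8] [0.571  0.0563 0.022 ]
t 0.65 [137.0, 210.9] [0.4941 0.4625 0.022 ]
t 0.78 [138.8, 210.2] [0.4963 0.4566 0.022 ]
```

View pics/s23.png

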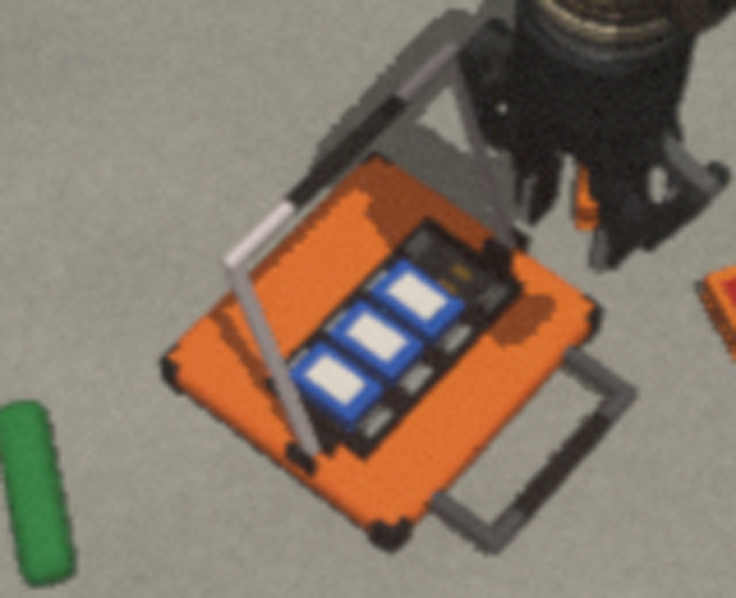

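View pics/t23.png

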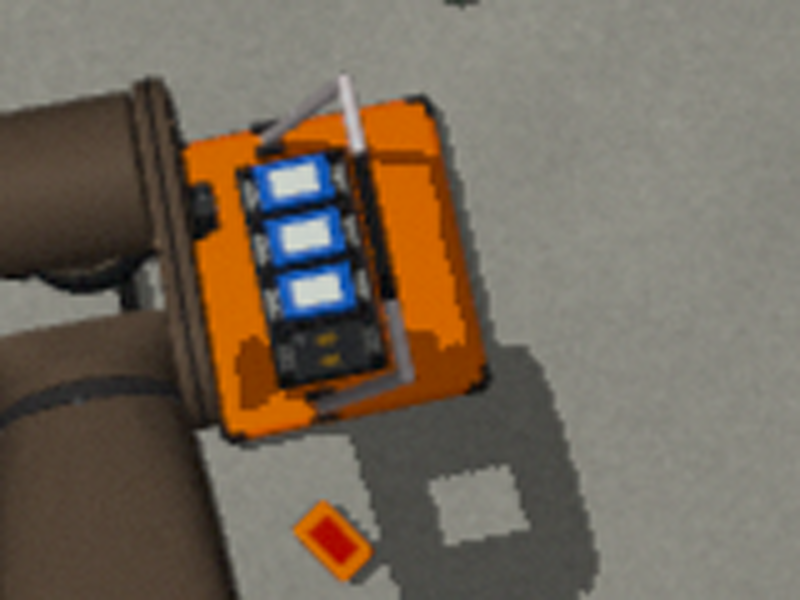

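jog_arm(
  targets="-9 12 0 0 0 0.7 -0.2; 0 0 0 0 0 0 -0.2; 0 0 -35 0 0 0 -0.2; 0 0 -38 0 0 0 -0.2; 0 0 -38 0 0 0 -0.2; 0 0 -35 0 0 0 -0.2; 0 0 -20 0 0 0 -0.2; 0 0 0 0 0 0 -0.2; 0 0 0 0 0 0 -0.2",
)

```text
time: 35.92
eef_pos: [0.523, 0.2024, 0.0849]
tcp_rot: [0.995, 0.095, 0.004, -0.003]
contact_force: [0.3, -0.3, -0.2]
opening: 0.403
```

```bash
python3 -c "
from lp import *
st()
ps=shot('scene');pt=shot('top')
cv2.imwrite('pics/s24.png',cv2.resize(ps['pixels'][140:270,210:370],None,fx=4.6,fy=4.6,interpolation=cv2.INTER_CUBIC))
obs=[('s',(230.7,177),'k-'),('s',(280,129.8),'k+'),('t',(259,155.4),'k-'),('t',(271.6,215.6),'k+')]
w,r=fit(pt,ps,obs+golds(pt,'t',[.5464,.0775,1.7614,0])*3+golds(ps,'s',[.5464,.0775,1.7614,0])*3,(.547,.077,1.766,1.2));print(w,np.degrees(w[2:]),r)
"
```

```text
t 35.92 pos [523.  202.4  84.9] yawY -79.1 z [ 0.007  0.007 -1.   ] F [ 0.3 -0.3 -0.2] op 0.403 q [0.19 0.2  1.97 0.01 0.96 1.56]
[0.5446 0.0765 1.7621 1.2215] [100.9621  69.9848] [[-0.3893 -1.3837]
 [-2.3351  0.1239]
 [-1.026   1.2953]
 [-1.1224 -0.1242]
 [-0.3459  0.708 ]
 [-0.3459  0.708 ]
 [-0.3459  0.708 ]
 [-0.5957  0.1164]
 [-0.5957  0.1164]
 [-0.5957  0.1164]]
```

View pics/s24.png

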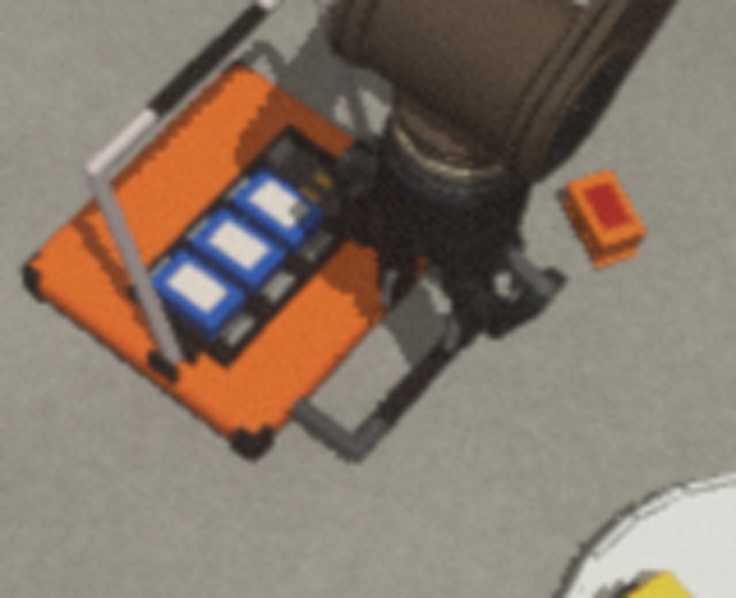

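jog_arm(
  targets="-1.5 4.5 0 -0.4 0.4 0 -0.2; 0 0 0 0 0 0 -0.2; 0 0 -20 0 0 0 -0.2; 0 0 -20 0 0 0 -0.2; 0 0 0 0 0 0 -0.2; 0 0 0 0 0 0 -0.2",
)

```text
time: 36.52
eef_pos: [0.5316, 0.2103, 0.0589]
tcp_rot: [0.995, 0.096, 0.013, -0.001]
contact_force: [0.2, -0.1, 0.6]
opening: 0.4
```

```bash
python3 -c "
from lp import *
st()
ps=shot('scene')
cv2.imwrite('pics/s25.png',cv2.resize(ps['pixels'][140:270,210:370],None,fx=4.6,fy=4.6,interpolation=cv2.INTER_CUBIC))
"
```

```text
t 36.52 pos [531.6 210.3  58.9] yawY -79.0 z [ 0.026  0.004 -1.   ] F [ 0.2 -0.1  0.6] op 0.4 q [ 0.2   0.25  1.96 -0.    0.9   1.58]
```

View pics/s25.png

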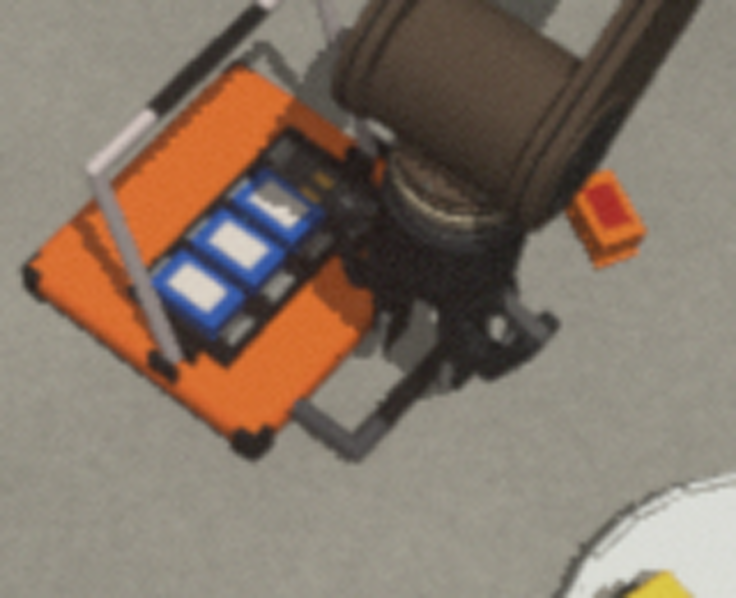

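jog_arm(
  targets="-5 -2 0 -0.2 0.8 0 -0.2; -5 -1.5 0 0 0.7 0 -0.2; 0 0 0 0 0 0 -0.2; 0 0 0 0 0 0 -0.2; 0 0 0 0 0 0 -0.2",
)

```text
time: 36.98
eef_pos: [0.5232, 0.2071, 0.0643]
tcp_rot: [0.995, 0.096, 0.002, -0.001]
contact_force: [-0.3, -0.5, 0.4]
opening: 0.401
```

```bash
python3 -c "
from lp import *
st()
"
```

```text
t 36.98 pos [523.2 207.1  64.3] yawY -79.0 z [ 0.005  0.002 -1.   ] F [-0.3 -0.5  0.4] op 0.401 q [0.2  0.24 1.97 0.   0.93 1.57]
```

jog_arm(
  targets="-1 0 -10 -0.1 0.3 0 -0.2; 0 0 -10 0 0 0 -0.2; 0 0 -10 0 0.2 0 -0.2; 0 0 -10 0 0.2 0 -0.2; 0 0 0 0 0 0 -0.2; 0 0 0 0 0 0 -0.2",
)

```text
time: 37.48
eef_pos: [0.5214, 0.2068, 0.0192]
tcp_rot: [0.995, 0.096, -0.005, -0.0]
contact_force: [0.1, -0.3, 0.5]
opening: 0.406
```

```bash
python3 -c "
from lp import *
st()
ps=shot('scene')
cv2.imwrite('pics/s26.png',cv2.resize(ps['pixels'][140:270,210:370],None,fx=4.6,fy=4.6,interpolation=cv2.INTER_CUBIC))
"
```

```text
t 37.48 pos [521.4 206.8  19.2] yawY -79.0 z [-0.01 -0.   -1.  ] F [ 0.1 -0.3  0.5] op 0.406 q [0.2  0.32 1.98 0.   0.86 1.57]
```

View pics/s26.png

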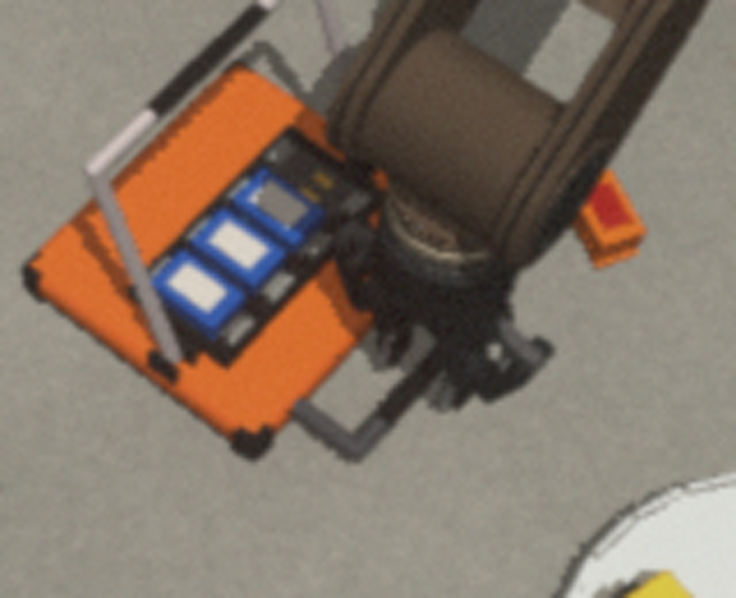

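jog_arm(
  targets="0.5 0 -6 0 -0.4 0 -0.2; 0 0 -5 0 0 0 -0.2; 0 0 0 0 0 0 -0.2; 0 0 0 0 0 0 -0.6; 0 0 0 0 0 0 -1; 0 0 0 0 0 0 -1; 0 0 0 0 0 0 -1; 0 0 0 0 0 0 -1",
  force=30,
)

```text
time: 38.2
eef_pos: [0.522, 0.2067, 0.0073]
tcp_rot: [0.995, 0.096, -0.001, 0.0]
contact_force: [1.1, -0.6, -1.2]
opening: 0.126
```

```bash
python3 -c "
from lp import *
st()
"
```

```text
t 38.2 pos [522.  206.7   7.3] yawY -79.0 z [-0.002 -0.001 -1.   ] F [ 1.1 -0.6 -1.2] op 0.126 q [ 0.2   0.33  1.98 -0.    0.83  1.58]
```

```bash
cat > lift.py <<'E'
from h import *
f=np.array([np.cos(np.radians(101)),np.sin(np.radians(101))])
H0=np.array([.522,.2067]);Z0=.0073
# bar start: a=5.66deg r=223.1 about P
r=.2231;a0=5.66
def bar(th): 
    a=np.radians(th+a0);d=r*np.cos(a)-r*np.cos(np.radians(a0));u=r*np.sin(a)-r*np.sin(np.radians(a0));return np.r_[H0+d*f,Z0+u]
def cur():
    e=get_state()['eef_pos'];d=(e[:2]-H0)@f+r*np.cos(np.radians(a0));u=e[2]-Z0+r*np.sin(np.radians(a0))
    return np.degrees(np.arctan2(u,d))-a0,np.hypot(d,u)*1000,((e[:2]-H0)@np.array([f[1],-f[0]]))*1000
if __name__=='__main__':
    import sys
    print('theta,r,side',np.round(cur(),2));st()
    e=get_state()['eef_pos']
    for th in eval(sys.argv[1]):
        b=bar(th);print(th,np.round((b-e)*1000,1));e=b
E
python3 lift.py "range(4,41,4)"
```

```text
theta,r,side [-1.0000e-02  2.2306e+02 -5.0000e-02]
t 38.2 pos [522.  206.7   7.3] yawY -79.0 z [-0.002 -0.001 -1.   ] F [ 1.1 -0.6 -1.2] op 0.126 q [ 0.2   0.33  1.98 -0.    0.83  1.58]
4 [ 0.4 -2.  15.5]
8 [ 0.6 -3.1 15.3]
12 [ 0.8 -4.1 15. ]
16 [ 1.  -5.1 14.7]
20 [ 1.2 -6.1 14.3]
24 [ 1.4 -7.1 13.8]
28 [ 1.6 -8.  13.3]
32 [ 1.7 -8.9 12.7]
36 [ 1.9 -9.8 12. ]
40 [  2.1 -10.6  11.3]
```

jog_arm(
  targets="0.2 -1 8 0 0 0 -1; 0.3 -1.5 10 0 0 0 -1; 0.5 -2.5 13 0 0 0 -1; 0.8 -4 15 0 0 0 -1; 0 0 0 0 0 0 -1",
)

```text
time: 38.62
eef_pos: [0.5217, 0.1968, 0.0552]
tcp_rot: [0.995, 0.096, -0.003, 0.0]
contact_force: [1.1, -0.7, -4.4]
opening: 0.124
```

```bash
python3 lift.py "range(16,50,4)"; python3 -c "
from lp import *
ps=shot('scene')
cv2.imwrite('pics/s27.png',cv2.resize(ps['pixels'][120:270,190:370],None,fx=4,fy=4,interpolation=cv2.INTER_CUBIC))
"
```

```text
theta,r,side [ 12.55 223.57  -2.2 ]
t 38.62 pos [521.7 196.8  55.2] yawY -79.0 z [-0.006 -0.001 -1.   ] F [ 1.1 -0.7 -4.4] op 0.124 q [0.18 0.25 1.98 0.   0.92 1.56]
16 [ 3.1 -4.5 12.5]
20 [ 1.2 -6.1 14.3]
24 [ 1.4 -7.1 13.8]
28 [ 1.6 -8.  13.3]
32 [ 1.7 -8.9 12.7]
36 [ 1.9 -9.8 12. ]
40 [  2.1 -10.6  11.3]
44 [  2.2 -11.3  10.5]
48 [  2.3 -12.    9.7]
```

View pics/s27.png

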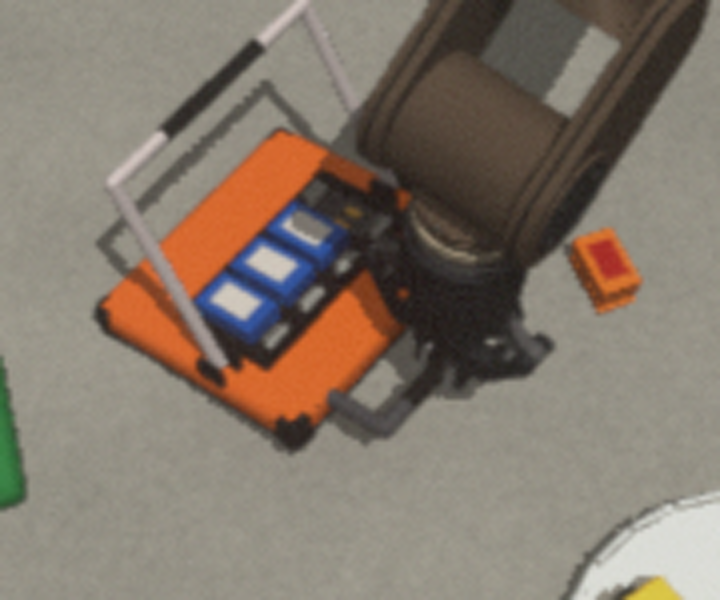

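jog_arm(
  targets="3 -4.5 12.5 0 0 0 -1; 1.2 -6 14.3 0 0 0 -1; 1.4 -7 13.8 0 0 0 -1; 1.6 -8 13.3 0 0 0 -1; 1.7 -9 12.7 0 0 0 -1; 0 0 0 0 0 0 -1",
)

```text
time: 39.17
eef_pos: [0.528, 0.1618, 0.1243]
tcp_rot: [0.995, 0.097, -0.005, -0.002]
contact_force: [0.9, -2.0, -5.1]
opening: 0.127
```

```bash
python3 lift.py "range(36,80,4)"
```

```text
theta,r,side [ 32.51 224.92  -2.66]
t 39.17 pos [528.  161.8 124.3] yawY -78.9 z [-0.011  0.002 -1.   ] F [ 0.9 -2.  -5.1] op 0.127 q [0.11 0.14 1.96 0.   1.05 1.49]
36 [ 4.5 -9.4  9.3]
40 [  2.1 -10.6  11.3]
44 [  2.2 -11.3  10.5]
48 [  2.3 -12.    9.7]
52 [  2.5 -12.6   8.8]
56 [  2.6 -13.2   7.9]
60 [  2.7 -13.7   6.9]
64 [  2.7 -14.1   5.9]
68 [  2.8 -14.5   4.9]
72 [  2.9 -14.8   3.9]
76 [  2.9 -15.    2.8]
```

jog_arm(
  targets="4 -9.4 9 0 -0.3 0 -1; 2.3 -10.6 11 0 -0.3 0 -1; 2.4 -11.3 10.3 0 0 0 -1; 2.5 -12 9.5 0 0 0 -1; 2.5 -12.6 8.6 0 0 0 -1; 0 0 0 0 0 0 -1",
)

```text
time: 39.67
eef_pos: [0.5405, 0.1056, 0.1773]
tcp_rot: [0.995, 0.096, -0.001, -0.006]
contact_force: [-0.0, 0.5, -2.5]
opening: 0.126
```

```bash
python3 lift.py "range(56,90,4)"; python3 -c "
from lp import *
ps=shot('scene')
cv2.imwrite('pics/s28.png',cv2.resize(ps['pixels'][100:250,190:370],None,fx=4,fy=4,interpolation=cv2.INTER_CUBIC))
"
```

```text
theta,r,side [ 52.5  226.05  -1.13]
t 39.67 pos [540.5 105.6 177.3] yawY -79.0 z [-0.004  0.011 -1.   ] F [-0.   0.5 -2.5] op 0.126 q [0.   0.07 1.93 0.01 1.15 1.38]
56 [  3.7 -12.9   4.3]
60 [  2.7 -13.7   6.9]
64 [  2.7 -14.1   5.9]
68 [  2.8 -14.5   4.9]
72 [  2.9 -14.8   3.9]
76 [  2.9 -15.    2.8]
80 [  3.  -15.2   1.7]
84 [  3.  -15.3   0.6]
88 [  3.  -15.3  -0.5]
```

View pics/s28.png

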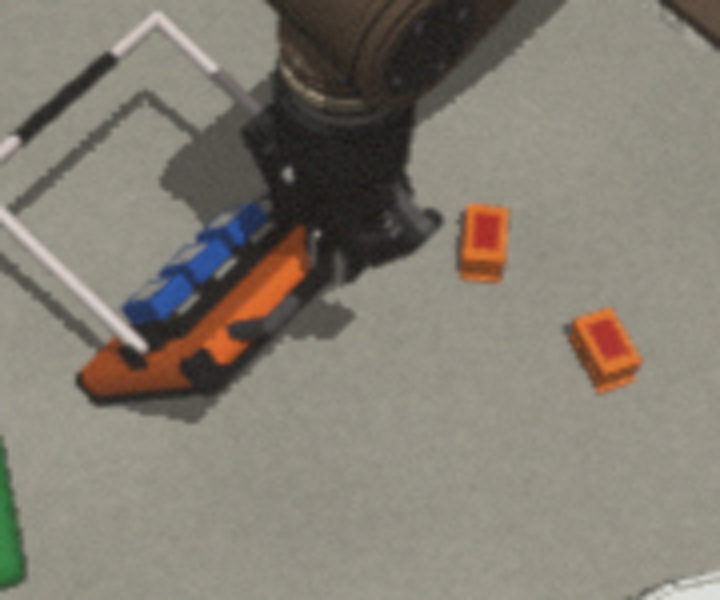

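jog_arm(
  targets="3.5 -12.9 4.3 -0.3 0 0 -1; 2.7 -13.7 6.5 -0.3 0 0 -1; 2.7 -14 5.5 0 0 0 -1; 2.8 -14.4 4.5 0 0 0 -1; 2.9 -14.6 3.5 0 0 0 -1; 0 0 0 0 0 0 -1; 0 0 0 0 0 0 -1",
)

```text
time: 40.3
eef_pos: [0.5536, 0.039, 0.2069]
tcp_rot: [0.995, 0.095, -0.004, -0.008]
contact_force: [-0.1, 1.2, 1.5]
opening: 0.121
```

```bash
python3 lift.py "range(76,92,4)"; python3 -c "
from lp import *
ps=shot('scene')
cv2.imwrite('pics/s29.png',cv2.resize(ps['pixels'][100:250,190:370],None,fx=4,fy=4,interpolation=cv2.INTER_CUBIC))
"
```

```text
theta,r,side [ 71.28 227.49  -0.99]
t 40.3 pos [553.6  39.  206.9] yawY -79.2 z [-0.01   0.015 -1.   ] F [-0.1  1.2  1.5] op 0.121 q [-0.12  0.05  1.89  0.01  1.21  1.26]
76 [  4.6 -18.5  -0.9]
80 [  3.  -15.2   1.7]
84 [  3.  -15.3   0.6]
88 [  3.  -15.3  -0.5]
```

View pics/s29.png

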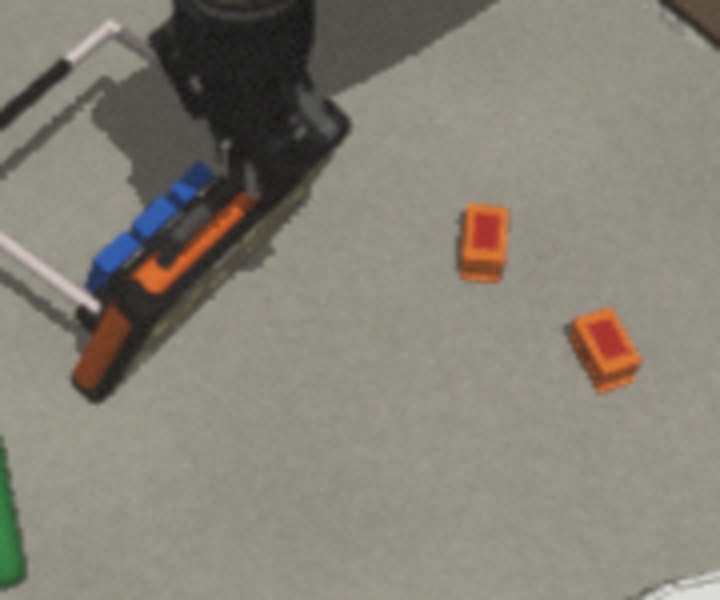

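jog_arm(
  targets="2.5 -9 1.5 -0.4 -0.3 0 -1; 2 -9 1 -0.4 -0.2 0 -1; 2 -10 1.2 0 0 0 -1; 2 -10 0.7 0 0 0 -1; 0 0 0 0 0 0 -1; 0 0 0 0 0 0 -1",
)

```text
time: 40.85
eef_pos: [0.5612, 0.0006, 0.2122]
tcp_rot: [0.995, 0.096, -0.002, 0.0]
contact_force: [-1.7, 0.4, 4.0]
opening: 0.126
```

```bash
python3 lift.py "range(84,92,4)"; python3 -c "
from lp import *
ps=shot('scene')
cv2.imwrite('pics/s30.png',cv2.resize(ps['pixels'][100:250,170:350],None,fx=4,fy=4,interpolation=cv2.INTER_CUBIC))
pt=shot('top')
cv2.imwrite('pics/t30.png',cv2.resize(pt['pixels'][120:270,190:370],None,fx=4,fy=4,interpolation=cv2.INTER_CUBIC))
"
```

```text
theta,r,side [ 81.26 227.22  -0.88]
t 40.85 pos [561.2   0.6 212.2] yawY -79.0 z [-0.005 -0.001 -1.   ] F [-1.7  0.4  4. ] op 0.126 q [-0.18  0.06  1.88 -0.    1.22  1.2 ]
84 [  2.9 -10.5  -3.8]
88 [  3.  -15.3  -0.5]
```

View pics/s30.png

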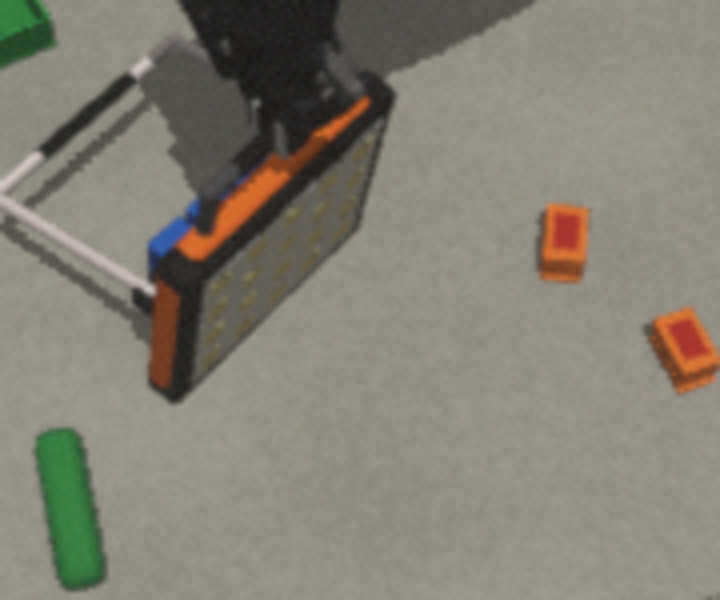

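View pics/t30.png

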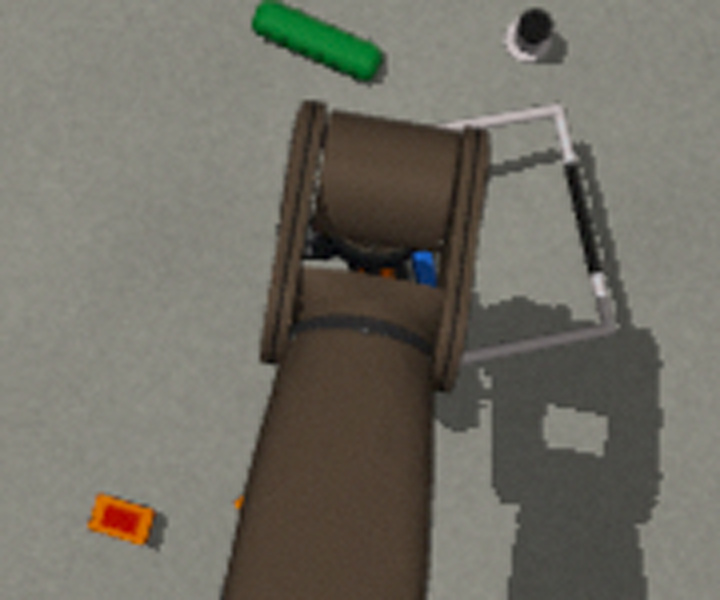

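jog_arm(
  targets="0 0 0 0 0 -1 -1; 0 0 0 0 0 -1 -1; 0 0 0 0 0 -1 -1; 0 0 0 0 0 0 -1; 0 0 0 0 0 0 -1",
)

```text
time: 41.37
eef_pos: [0.5617, 0.0016, 0.2121]
tcp_rot: [0.998, 0.07, -0.001, 0.001]
contact_force: [-2.1, -0.4, 2.3]
opening: 0.123
```

```bash
python3 lift.py "range(84,92,4)"
```

```text
theta,r,side [ 8.1030e+01  2.2722e+02 -1.9000e-01]
t 41.37 pos [561.7   1.6 212.1] yawY -81.9 z [-0.003 -0.002 -1.   ] F [-2.1 -0.4  2.3] op 0.123 q [-0.18  0.06  1.88 -0.    1.21  1.25]
84 [  2.4 -11.6  -3.7]
88 [  3.  -15.3  -0.5]
```

jog_arm(
  targets="1.2 -9 0 0 0 0 -1; 1.3 -9 0 0 0 0 -1; 1.3 -9 0 0 0 0 -1; 1 -7 0 0 0 0 -1; 0 0 0 0 0 0 -1; 0 0 0 0 0 0 -1",
)

```text
time: 41.87
eef_pos: [0.5677, -0.0361, 0.2115]
tcp_rot: [0.998, 0.069, -0.0, 0.0]
contact_force: [-0.5, 0.9, 2.2]
opening: 0.126
```

```bash
python3 lift.py "[90]"; python3 -c "
from lp import *
ps=shot('scene')
cv2.imwrite('pics/s31.png',cv2.resize(ps['pixels'][100:250,170:350],None,fx=4,fy=4,interpolation=cv2.INTER_CUBIC))
"
```

```text
theta,r,side [ 90.65 227.59  -1.44]
t 41.87 pos [567.7 -36.1 211.5] yawY -82.1 z [-0. -0. -1.] F [-0.5  0.9  2.2] op 0.126 q [-0.24  0.07  1.86 -0.    1.21  1.19]
90 [ 0.8  3.2 -4.2]
```

View pics/s31.png

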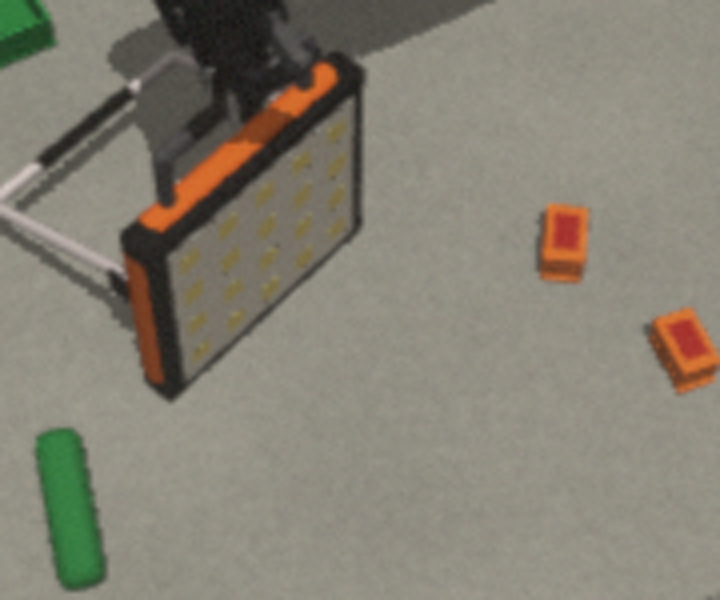

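jog_arm(
  targets="1.1 -8 0 0 0 0 -1; 1.1 -8 0 0 0 0 -1; 1.1 -8 -0.3 0 0 0 -1; 1.1 -8 -0.6 0 0 0 -1; 1.1 -8 -0.9 0 0 0 -1; 1 -7 -1 0 0 0 -1; 0 0 0 0 0 0 -1",
)

```text
time: 42.5
eef_pos: [0.5755, -0.0878, 0.2078]
tcp_rot: [0.998, 0.069, 0.001, 0.0]
contact_force: [0.4, 0.9, 0.5]
opening: 0.122
```

```bash
python3 -c "
from lp import *
st()
ps=shot('scene')
cv2.imwrite('pics/s32.png',cv2.resize(ps['pixels'][100:250,150:330],None,fx=4,fy=4,interpolation=cv2.INTER_CUBIC))
"
```

```text
t 42.5 pos [575.5 -87.8 207.8] yawY -82.0 z [ 0.003 -0.001 -1.   ] F [0.4 0.9 0.5] op 0.122 q [-0.33  0.1   1.83  0.    1.2   1.11]
```

View pics/s32.png

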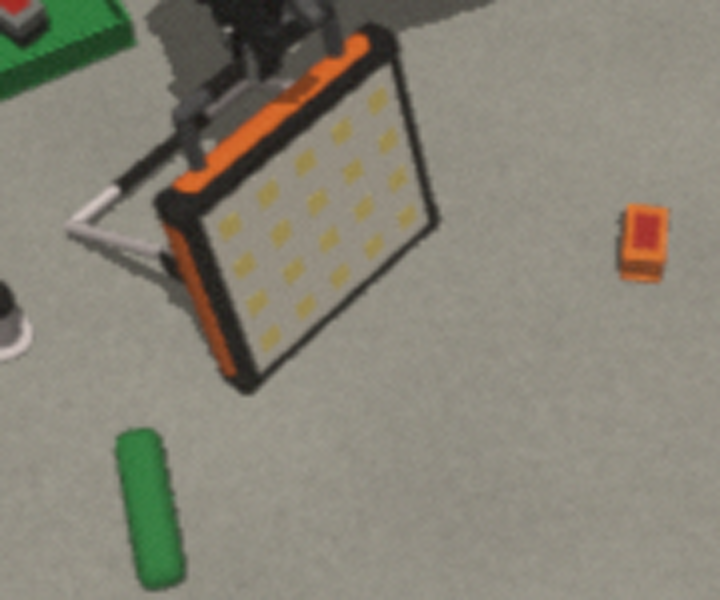

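jog_arm(
  targets="0.6 -4 -1 0 0 0 -1; 0.6 -4 -1 0 0 0 -1; 0.6 -4 -1.2 0 0 0 -1; 0.6 -4 -1.2 0 0 0 -1; 0 0 0 0 0 0 -1; 0 0 0 0 0 0 -1",
)

```text
time: 43.05
eef_pos: [0.5781, -0.1052, 0.2029]
tcp_rot: [0.998, 0.07, 0.001, 0.001]
contact_force: [1.4, -0.7, 0.7]
opening: 0.128
```

```bash
python3 -c "
from lp import *
st()
ps=shot('scene');pt=shot('top')
cv2.imwrite('pics/s33.png',cv2.resize(ps['pixels'][80:230,150:330],None,fx=4,fy=4,interpolation=cv2.INTER_CUBIC))
cv2.imwrite('pics/t33.png',cv2.resize(pt['pixels'][120:270,220:400],None,fx=4,fy=4,interpolation=cv2.INTER_CUBIC))
"
```

```text
t 43.05 pos [ 578.1 -105.2  202.9] yawY -82.0 z [ 0.002 -0.001 -1.   ] F [ 1.4 -0.7  0.7] op 0.128 q [-0.35  0.12  1.82 -0.    1.19  1.08]
```

View pics/s33.png

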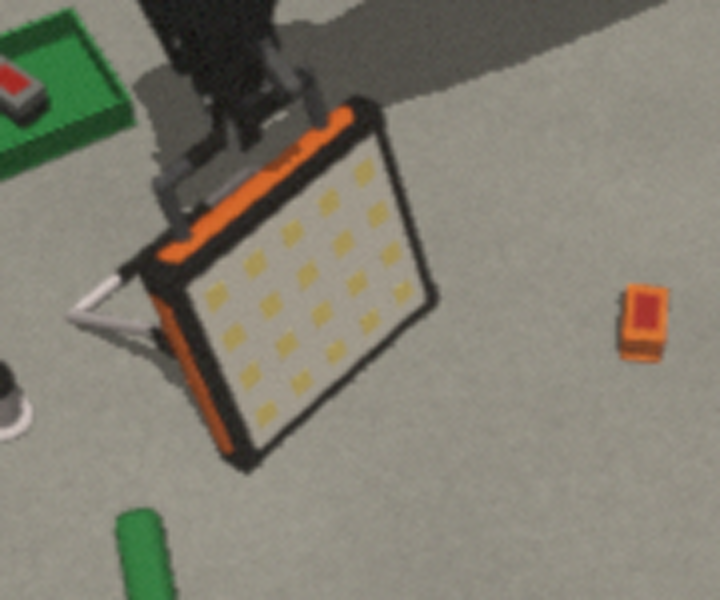

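View pics/t33.png

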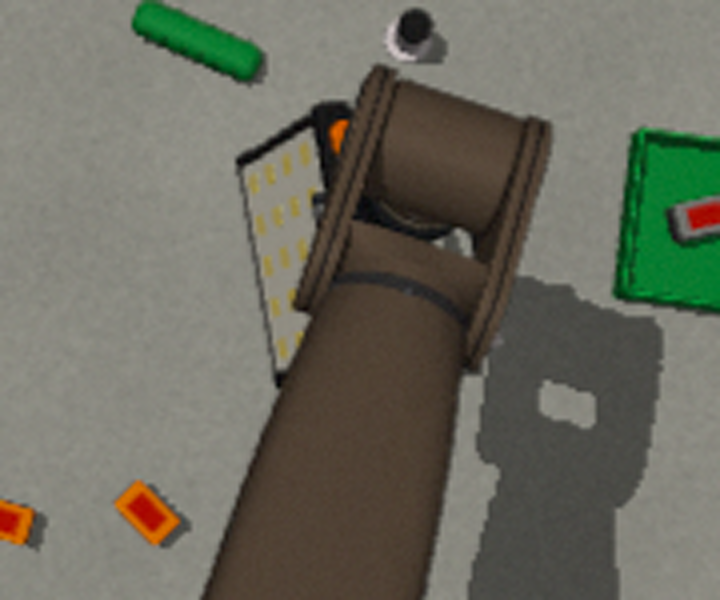

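```bash
python3 -c "
from lp import *
ps=shot('scene');pt=shot('top')
for p,a,b in((pt,(280,160),(289.5,215.7)),(ps,(211.5,196),(258.3,155))):
  A=at_z(p,a,.010);B=at_z(p,b,.010);d=A-B;print(A,B,np.linalg.norm(d),np.degrees(np.arctan2(d[1],d[0]))+90,(A+B)/2)
for n,p in(('s',ps),('t',pt)):
  for d in mark_of('light_foot',p)[:2]: print(n,'foot',d['p'],at_z(p,d['uv'],.0))
  for d in mark_of('light',p)[:2]: print(n,'light',d['p'],at_z(p,d['uv'],.095))
  for d in mark_of('kickstand_bar',p)[:2]: print(n,'bar',d['p'],at_z(p,d['uv'],.005))
"
```

```text
[ 0.6587 -0.0104  0.01  ] [ 0.4718 -0.0378  0.01  ] 0.1888367032413061 98.33594078247194 [ 0.5653 -0.0241  0.01  ]
[ 0.6571 -0.0077  0.01  ] [ 0.4713 -0.0338  0.01  ] 0.18761618953892836 97.98088812643886 [ 0.5642 -0.0208  0.01  ]
s foot 0.75 [ 0.5341 -0.1063  0.    ]
s foot 0.63 [ 0.5681 -0.0393  0.    ]
s light 0.73 [ 0.5735 -0.04    0.095 ]
s bar 0.57 [ 0.5307 -0.0998  0.005 ]
t foot 0.62 [ 0.5801 -0.046   0.    ]
t light 0.84 [ 0.5639 -0.0436  0.095 ]
t bar 0.59 [ 0.6032 -0.0817  0.005 ]
```

jog_arm(
  targets="0.3 -2 -0.7 0 0 -0.3 -1; 0.3 -2 -0.7 0 0 -0.3 -1; 0.3 -2 -0.7 0 0 0 -1; 0 0 0 0 0 0 -1",
)

```text
time: 43.88
eef_pos: [0.5789, -0.1105, 0.2011]
tcp_rot: [0.998, 0.065, 0.001, -0.0]
contact_force: [0.5, 0.7, 1.5]
opening: 0.122
```

```bash
python3 -c "
from lp import *
st()
ps=shot('scene')
cv2.imwrite('pics/s34.png',cv2.resize(ps['pixels'][80:230,150:330],None,fx=4,fy=4,interpolation=cv2.INTER_CUBIC))
"
```

```text
t 43.88 pos [ 578.9 -110.5  201.1] yawY -82.6 z [ 0.002  0.    -1.   ] F [0.5 0.7 1.5] op 0.122 q [-0.36  0.13  1.82  0.    1.19  1.08]
```

View pics/s34.png

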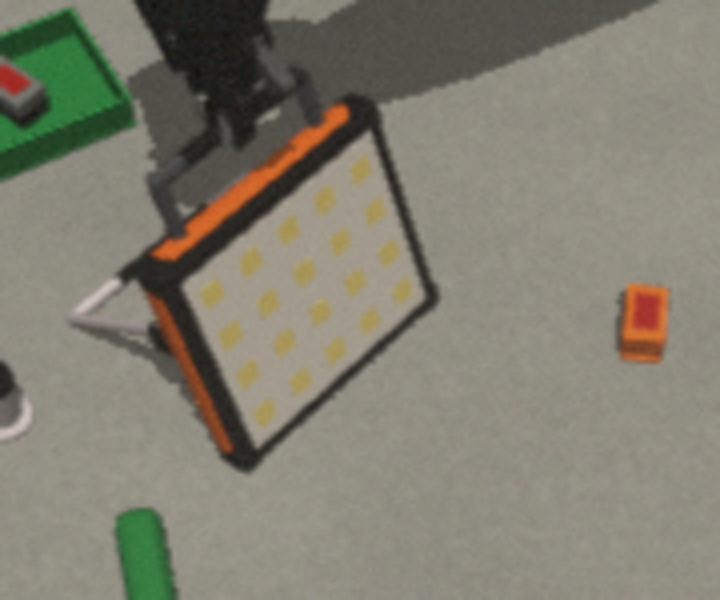

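jog_arm(
  targets="0.3 -2 -0.8 0 0 0 -1; 0.3 -2 -0.8 0 0 0 -1; 0 0 0 0 0 0 -1; 0 0 0 0 0 0 -1",
)

```text
time: 44.27
eef_pos: [0.5788, -0.1104, 0.2011]
tcp_rot: [0.998, 0.065, -0.0, -0.005]
contact_force: [1.4, 0.7, 1.2]
opening: 0.123
```

```bash
python3 -c "
from lp import *
st()
"
```

```text
t 44.27 pos [ 578.8 -110.4  201.1] yawY -82.5 z [-0.001  0.009 -1.   ] F [1.4 0.7 1.2] op 0.123 q [-0.36  0.13  1.82  0.01  1.2   1.07]
```

jog_arm(
  targets="0.2 -1 -0.6 0 0 0 -1; 0 0 0 0 0 0 -1; 0 0 0 0 0 0 -1",
)

```text
time: 44.52
eef_pos: [0.5788, -0.1104, 0.2011]
tcp_rot: [0.998, 0.065, -0.001, -0.006]
contact_force: [-0.5, 1.6, 2.2]
opening: 0.124
```

```bash
python3 -c "
from lp import *
st()
"
```

```text
t 44.52 pos [ 578.8 -110.4  201.1] yawY -82.5 z [-0.002  0.012 -1.   ] F [-0.5  1.6  2.2] op 0.124 q [-0.37  0.13  1.82  0.01  1.2   1.07]
```

jog_arm(
  targets="0 0 0 0 0 0 -0.7; 0 0 0 0 0 0 -0.5; 0 0 0 0 0 0 -0.3; 0 0 0 0 0 0 -0.3; 0 0 0 0 0 0 -0.3; 0 0 8 0 0 0 -0.3; 0 0 15 0 0 0 -0.3; 0 0 25 0 0 0 -0.3; 0 0 35 0 0 0 -0.3; 0 0 20 0 0 0 -0.3",
)

```text
time: 45.35
eef_pos: [0.5724, -0.1118, 0.2976]
tcp_rot: [0.998, 0.063, -0.011, -0.007]
contact_force: [0.7, -0.1, 1.6]
opening: 0.351
```

jog_arm(
  targets="-20 -30 0 0 0 0 -0.3; -20 -35 0 0 0 0 -0.3; -20 -35 0 0 0 0 -0.3; -20 -35 0 0 0 0 -0.3; -20 -35 0 0 0 0 -0.3; -20 -35 0 0 0 0 -0.3; -20 -35 0 0 0 0 -0.3; 0 -35 0 0 0 0 -0.3; 0 -20 0 0 0 0 -0.3; 0 0 0 0 0 0 -0.3",
)

```text
time: 46.18
eef_pos: [0.4268, -0.4184, 0.316]
tcp_rot: [0.998, 0.066, -0.001, 0.002]
contact_force: [0.3, 0.6, 0.5]
opening: 0.352
```

```bash
python3 -c "
from lp import *
st()
ps=shot('scene','s35.png');pt=shot('top','t35.png')
cv2.imwrite('pics/s35z.png',cv2.resize(ps['pixels'][80:230,130:330],None,fx=4,fy=4,interpolation=cv2.INTER_CUBIC))
cv2.imwrite('pics/t35z.png',cv2.resize(pt['pixels'][120:270,220:420],None,fx=4,fy=4,interpolation=cv2.INTER_CUBIC))
"
```

```text
t 46.18 pos [ 426.8 -418.4  316. ] yawY -82.4 z [-0.002 -0.004 -1.   ] F [0.3 0.6 0.5] op 0.352 q [-0.94  0.06  1.68 -0.    1.4   0.5 ]
```

View pics/s35z.png

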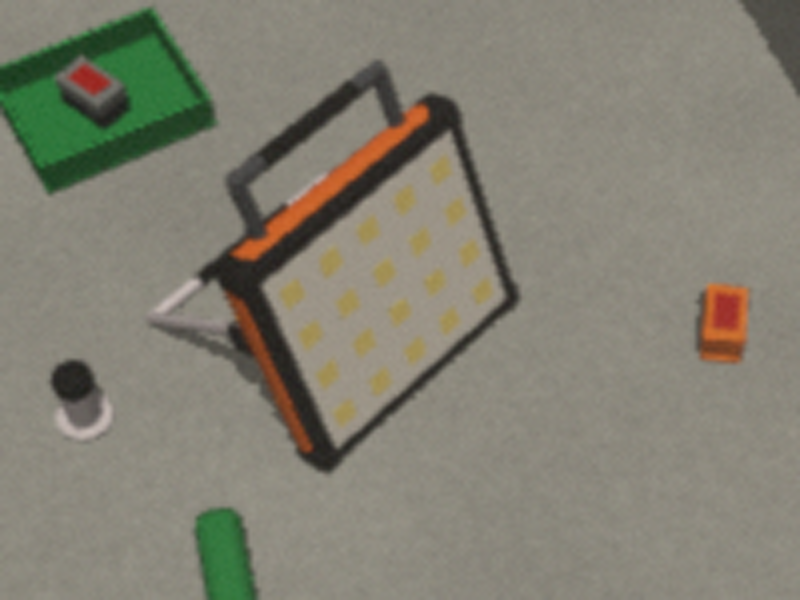

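View pics/t35z.png

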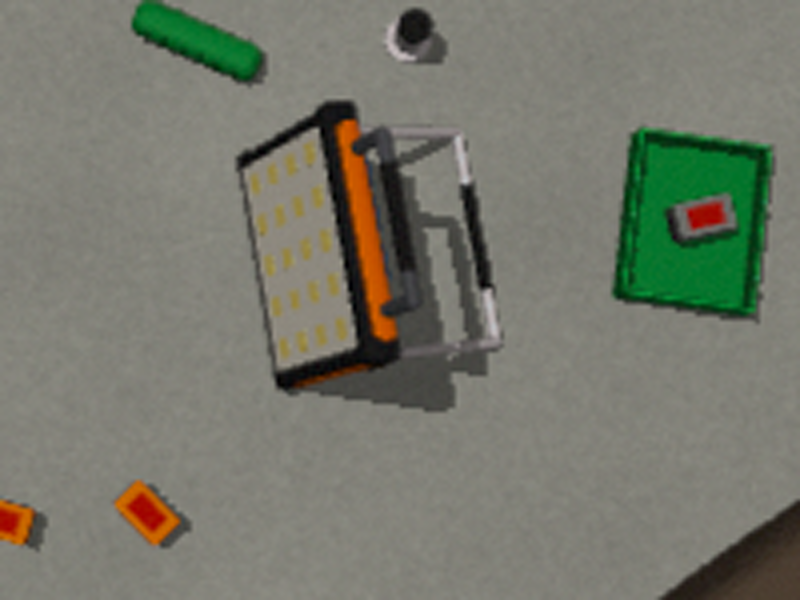

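```bash
cat > stand.py <<'E'
from h import *
from scipy.optimize import least_squares
np.set_printoptions(precision=4,suppress=True)
# light-frame points (mm): kick corners at angle 70
import math
a=math.radians(70.0)
K=lambda s:(.021-.15*math.cos(a),s*.0895,.039+.15*math.sin(a))
obs=[('s',(189.5,125.75),(.132,-.068,.022)),('s',(224.5,97.5),(.132,.068,.022)),('t',(315.5,153.75),(.132,-.068,.022)),('t',(322.5,195.75),(.132,.068,.022)),
('s',(167.5,160),K(-1)),('t',(335,153.25),K(-1)),('t',(343.75,205.75),K(1)),
('t',(280,160),(-.09,-.098,0)),('t',(289.5,216.25),(-.09,.098,0)),('s',(258.75,154.5),(-.09,.098,0)),('s',(212.5,196.2),(-.09,-.098,0.003))]
ps=shot('scene');pt=shot('top');P={'s':ps,'t':pt}
def X(v,m):
    th=v[3];c,s=np.cos(th),np.sin(th);x=m[0]+.09;z=m[2]-.03
    f=c*x-s*z;u=s*x+c*z
    cy,sy=np.cos(v[2]),np.sin(v[2])
    return np.array([v[0]+cy*f-sy*m[1],v[1]+sy*f+cy*m[1],u])
def fn(v,o): return np.concatenate([proj(P[c],X(v,m))-np.array(uv) for c,uv,m in o])
for o in (obs,[q for q in obs if q[0]=='t'],[q for q in obs if q[0]=='s']):
    r=least_squares(fn,[.57,-.05,1.71,1.92],args=(o,),loss='soft_l1');v=r.x
    lens=X(v,(0,0,0));b=np.array([.4995,.472])-lens[:2]
    print(v,'yaw',np.degrees(v[2]),'lean',np.degrees(v[3]),'want',np.degrees(np.arctan2(b[1],b[0])),'bar z',X(v,K(0))[2]);
    if o is obs: print(fn(v,o).reshape(-1,2).round(1))
for n,p in P.items():
  for d in silhouettes('turntable',p)[:1]:
    ys,xs=np.nonzero(d['mask']);W=np.array([at_z(p,(x,y),.02)[:2]*1000 for x,y in zip(xs,ys)]).astype(np.float32)
    print(n,'tt',cv2.minEnclosingCircle(W))
  print([ (round(d['p'],2),at_z(p,d['uv'],0)) for d in mark_of('turntable',p)[:1]])
E
python3 stand.py
```

```text
[ 0.5671 -0.0468  1.7262  1.9071] yaw 98.90680483298988 lean 109.26697690197446 want 97.43044813856278 bar z 0.006873086633601554
[[-2.9 -0.2]
 [ 0.9 -2.9]
 [-0.9 -2.1]
 [ 0.8  1.7]
 [-0.4 -2.2]
 [-1.  -0.3]
 [ 0.5 -0.4]
 [-2.  -0.2]
 [-1.1  1.3]
 [ 1.  -0.5]
 [-1.5  0.9]]
[ 0.5685 -0.0494  1.7078  1.8958] yaw 97.85173954206833 lean 108.62330926674076 want 97.5445358486131 bar z 0.00868415482657297
[ 0.5666 -0.0446  1.7546  1.9041] yaw 100.52963251769063 lean 109.09691013638954 want 97.40237911477983 bar z 0.007351692037012789
s tt ((497.2919006347656, 473.2593688964844), 132.17152404785156)
[(0.84, array([0.5003, 0.4709, 0.    ]))]
t tt ((498.52325439453125, 469.4766540527344), 130.93336486816406)
[(0.77, array([0.4995, 0.4682, 0.    ]))]
```

View pics/s35.png

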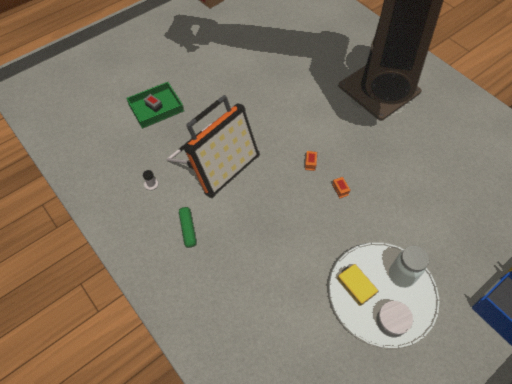

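```bash
cat > led.py <<'E'
from stand import *
def dots(p,roi):
    hsv=cv2.cvtColor(p['pixels'],cv2.COLOR_BGR2HSV);x0,x1,y0,y1=roi
    m=np.zeros(hsv.shape[:2],np.uint8);sub=hsv[y0:y1,x0:x1]
    s=sub[...,1].astype(int);ok=(sub[...,0]>15)&(sub[...,0]<36)&(s>70)&(sub[...,2]>110)
    m[y0:y1,x0:x1]=ok
    n,l,st_,c=cv2.connectedComponentsWithStats(m,connectivity=4)
    out=[]
    for i in range(1,n):
        if st_[i,4]>=3:
            ys,xs=np.nonzero(l==i);w=hsv[ys,xs,1].astype(float)-50;out.append((np.average(xs,weights=w),np.average(ys,weights=w),st_[i,4]))
    return np.array(out)
ds=dots(ps,(190,262,105,195));dt=dots(pt,(280,312,150,218))
print(len(ds),len(dt));
v0=[.568,-.048,np.radians(98.2),np.radians(109.8)]
py,px=.036,.036
grid=[(i,j) for i in (-1.5,-.5,.5,1.5) for j in (-2,-1,0,1,2)]
def solve(sets,v0,py0,px0,lean=None):
    q=np.r_[v0,py0,px0]
    for it in range(8):
        A=[]
        for c,d in sets:
            pr=np.array([proj(P[c],X(q[:4],(g[0]*q[5],g[1]*q[4],0))) for g in grid])
            for k in d:
                D=np.hypot(*(pr-k[:2]).T);b=D.argmin()
                if D[b]<4: A.append((c,k[:2],grid[b]))
        def F(q): 
            e=[proj(P[c],X(q[:4],(g[0]*q[5],g[1]*q[4],0)))-uv for c,uv,g in A]
            r=np.concatenate(e)
            if lean: r=np.r_[r,(q[3]-np.radians(lean))*1000]
            return r
        q=least_squares(F,q,loss='soft_l1').x
    return q,len(A),np.sqrt(np.mean(F(q)**2))
for S in ([('s',ds),('t',dt)],[('s',ds)],[('t',dt)]):
  for lean in (None,110):
    if len(S)==1 and lean is None: continue
    q,n,e=solve(S,v0,py,px,lean);lens=X(q[:4],(0,0,0));b=np.array([.4990,.4705])-lens[:2]
    print([s[0] for s in S],q,n,'rms',round(e,2),'yaw',np.degrees(q[2]),'lean',np.degrees(q[3]),'want',np.degrees(np.arctan2(b[1],b[0])))
E
python3 led.py | tail -6
```

```text
[(0.73, array([0.5052, 0.4754, 0.    ]))]
20 20
['s', 't'] [ 0.5686 -0.0434  1.7196  1.9195  0.034   0.036 ] 40 rms 0.31 yaw 98.52580946469513 lean 109.97957817443506 want 97.71502138689702
['s', 't'] [ 0.5686 -0.0434  1.7196  1.9199  0.034   0.036 ] 40 rms 0.31 yaw 98.52469163369891 lean 109.99996487855506 want 97.71498619907457
['s'] [ 0.5686 -0.0421  1.7187  1.9199  0.034   0.036 ] 20 rms 0.06 yaw 98.47385929270915 lean 109.99981674786892 want 97.74046500751079
['t'] [ 0.5688 -0.0448  1.7199  1.9199  0.034   0.0358] 20 rms 0.05 yaw 98.5427755905304 lean 109.99994030209078 want 97.71938483588373
```

```bash
python3 -c "
from h import *
st();p=shot('top','tend.png');print(sign_off())"
```

```text
t 46.88 pos [ 428.3 -414.3  315.7] yawY -82.1 z [-0.002 -0.002 -1.   ] F [ 0.3 -1.  -0.8] op 0.345 q [-0.94  0.06  1.68 -0.    1.4   0.5 ]
the job is handed in; nothing more can be done
None
```

View pics/tend.png

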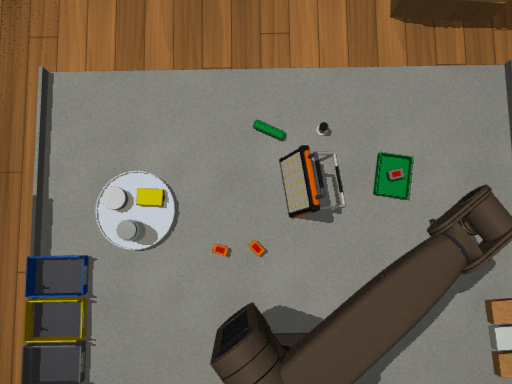

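The work light is standing on its bottom edge and kickstand, facing the turntable. I handed the job in at 46.9 s with the arm clear of everything.

- **Batteries:** I pulled the one spent pack out of bay 4 and put it in the green tray. The three blue packs present are pressed into bays 1, 2 and 3. By the tool height, each pack's underside reached the bay floor, about 30 mm above the shelf. Pushing further on bays 1 and 2 met about 20 N. Bay 3 showed no rise in force when I pushed further, so its seating rests on the height reading and the picture.
- **Kickstand:** I swung it out to its stop. The hand reading was 70.4° with 4 N of resistance, and the picture fit gave 70.0°.
- **Standing and aim:** A fit to the 20 LEDs in both cameras gives a lean of 110.0° from lying, which is the 20° lean-back asked for. The beam heading is 98.5° against the 97.7° needed, so it passes about 7 mm from the turntable's middle. I left it there. An earlier, cruder fit to hand-picked corners disagreed between the cameras (97.9° and 100.5°), and I took the LED fit as the better one.
- **Not confirmed:** The packs are out of sight behind the standing light, so I did not see them again after it stood up. No blue pack lies anywhere on the shelf.
- **Left alone:** The last picture shows the door stop, the grip, the things on the turntable and the orange look-alikes in place.

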